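# Fit the missing slat of the drying deck and stand the clay house on it

## Task

Fit the loose tongued slat into the empty middle bay of the drying deck: angle its tongue under the lip of the grooved beam on the robot's side, push it home, then lower the other end inside the far kerb so that the slat lies flat and flush with its neighbours. Then stand the little clay house upright on it, near its middle, and let go. Do not topple the house, and leave the clay pot and the paper cup where they are.

Things in the scene. Friction and masses are not known exactly. Their poses are not given: they have to be found in the camera images.
- slat_mid (a point): Centre, half-way up, of the loose slat: pale wooden board 170 mm long, 60 wide, 18 thick, about 0.13 kg, with a tongue on one short end. Axes: x along it, away from the tongue; y across; z up through its top. Starts flat, top up, tongue pointing roughly towards the robot, as it must go in the deck. Can be gripped across its 60 mm width at the middle.
- tongue_tip (a point): Middle of the end face of the slat's tongue. The tongue sticks out 14 mm beyond the slat's end, is 44 mm wide, 7 thick and level with the underside (11 mm step above it). This point is 99 mm from slat_mid along -x and 5.5 mm below it. Axes as slat_mid.
- rest: Two fixed dark battens on which the slat starts, 20 mm high, 18 wide and 90 long, crossing under it about 50 mm either side of its middle; fingers can go down between them. Origin on the table midway between them.
- bay (a point): Centre of the deck's empty bay: slat_mid lies here when the slat is home (49 mm above the table). x away from the grooved beam, y along the beams, z up. Fixed wooden deck, 222 x 300 mm; two fitted slats, tops 58 mm above the table, 176 mm apart, so 58 mm is free either side of the loose slat. It rests on end ledges 40 mm above the table, at x -87 to -68 and 68 to 87 mm; open between them.
- groove (a point): Middle of the groove's mouth in the deck's beam on the robot's side, 87 mm from bay along -x; axes as bay. The groove runs from 40 (ledge level) to 51 mm above the table, is 54 mm wide in y, closed at both ends, and 16 mm deep (its back at x = -103 mm from bay). The lip over it is 51 to 58 mm above the table, its edge at this point.
- kerb (a point): Middle of the top inner edge of the kerb on the deck's far side, 87 mm from bay along +x, 50 mm above the table (10 mm above the ledge). Axes as bay. The home slat has 2 mm play either way between lip and kerb, so it goes in only at an angle, tongue first.
- house_mid (a point): Centre of the little grey-brown hard clay house, 38 mm above its foot: round hut 76 mm high with a door, a conical roof and a foot disc 54 mm across; its wall is a cylinder 48 mm across from 7 to 48 mm above the foot, nothing wider above it. About 0.18 kg. z up through the roof. Can be gripped by the wall from above.
- pot_mid (a point): Middle (30 mm up) of a round open clay pot, 72 mm across, 60 high, on the table near the house (they may have changed places). Leave alone.
- cup_mid (a point): Middle (42 mm up) of a white paper cup, 72 mm across, 85 high, standing beyond the deck. Leave alone.

How it is judged:
By the outcome, as a careful person would: the job done as asked, in the order asked, and still so for the second after the job is handed in, with the robot touching nothing.
It also fails if it takes over 61 s, if anything falls off the work surface, if the arm or the gripper's body presses on something with over 40 N, if the wrist force passes 120 N, or if a joint passes its speed limit or range.

## Robot

A 6-joint arm with a two-finger parallel gripper is mounted at the origin on the work surface. World frame = base frame: x ahead of the robot, y to its left, z up, the work surface at z = 0. Lengths are in mm, angles in rad, forces in N, time in s.
With the tool pointing down it reaches from about 275 to 750 mm from the base axis. Payload 10.2 kg.
Tool frame: the origin (TCP) lies midway between the tips of the shut fingers; the grasp point (between the pads) lies grasp_offset behind it (grasp_offset is the distance from the TCP to the grasp point, in mm); x points along the fingers, z is the direction in which the jaws open and shut, and the axes are right-handed (so a half turn about x gives the same grasp; the last joint's range is limited). The gripper opens to 85 mm and grips with 20 to 120 N. Pads are 22 mm wide; open, the fingers measure 114 mm over their backs; the gripper's body (76 mm by 85 mm) begins 54 mm behind the grasp point. The pads swing forward as they close: fully open they stand 13 mm farther back than shut.
Start: joints at [-1.341, 0.313, 1.498, -0, 1.331, -0.223], TCP at [229.668, -472.105, 231.294] pointing down, gripper open.
Joint ranges: [-2.94, 2.94], [-0.97, 2.17], [0.19, 2.56], [-1.23, 4.37], [0.02, 3.11], [-2.88, 2.88]. Speed limits (rad/s): [2.39, 2.39, 3.01, 3.14, 3.14, 3.14].

## Interface

Orientations are given as a unit quaternion [w, x, y, z].
In Python, from rig import sense, capture, calibration, finish_job, grasp_offset gives the robot as it stands.
- The arm moves only by the shell command python3 -m jog 'ROWS' [FORCE]. ROWS is JSON, a list of rows, each an object with "linear": the shift along the tool's x, y, z scaled (see below), a list of three; "rotation": the turn, a rotation vector about the tool's x, y, z scaled (see below), a list of three; "grip": the finger opening in mm, from 0 to 85.4. A call has 1 to 20 rows; each row is the pose to reach, as a shift and turn from the pose measured when the call began, along the tool's axes at that moment; what a row does not reach only later rows make up. The controller multiplies each number of a shift by 0.3 m and each number of a turn by 0.5 rad. A row lasts 1/12 s, in which the tool goes at most 41.7 mm and 7.16 degrees, less where a joint would pass 70% of its speed; a pose out of reach is approached as far as the arm can. A call with a number of a shift or a turn outside -1 to 1 is refused whole. A call with a gripper value outside its range is refused whole. The fingers move at their own pace and stop on an object; FORCE is the grip in N (left out, the last holds). Time passes only in rows, so rows that repeat a pose let the fingers close. It gives the time, the measured TCP pose, the force and the opening at its end, in the units of the state.
- sense(): the state, without advancing time (a new reading comes with each control period).
- capture(name): name is "scene" or "top"; returns (picture, depth): 400x640x3 uint8, red, green, blue; 400x640 float32, mm along the optical axis (not along the pixel's ray), 0 where there is no reading.
- calibration(name): a dict with "intrinsics" (3x3 intrinsics, pixels), "world_from_camera" (4x4, takes a point from camera to world coordinates). Camera axes: x right, y up, looking along -z (the intrinsics and any distortion apply to the point x, -y, -z); pixel columns grow to the right and rows downward; lengths in mm; the calibration is good to about 2 mm. A picture is of the moment at which its call begins. calibration takes no time and is no camera call.
- finish_job(): hands the job in, once; it reports no verdict.
The state is a dict: "time_s": time; "joints": joint angles; "dq": joint speeds; "tau": joint torques, N m; "eef_pos": TCP position; "ee_rot": TCP orientation; "force": force on the tool from outside, world axes, zero at the start; "wrist_torque": the same for the moment, N m; "grip_width": opening from 0.0 (shut) to 1.0 (fully open).
Only numpy, scipy, OpenCV 4.12 (cv2) and the standard library are available. Lean on these libraries where they do the work, as an engineer would, in place of code of your own. Each camera call takes 0.05 s, during which the arm holds its last target.

## Working session

There is one attempt and no reset: what is moved stays moved. The work goes in short steps, Python scripts to look and compute and a shell command to move; the robot and the scene stay as the last step left them, time stands still between calls to the robot, and variables do not carry over. Pictures are saved under pics/ and viewed, and the job is handed in when it is done.

```bash
ls; mkdir -p pics
python3 - <<'E'
from rig import sense,capture,calibration,grasp_offset
import cv2,numpy as np
print(grasp_offset); s=sense(); print(s)
for n in("scene","top"):
    p,d=capture(n); cv2.imwrite(f"pics/{n}0.png",p[:,:,::-1]); np.savez(f"pics/{n}0.npz",p=p,d=d)
    c=calibration(n); print(n,np.round(c["intrinsics"],1).tolist(),np.round(c["world_from_camera"],4).tolist(),[k for k in c], (d>0).mean())
E
```

```text
pics
18.700000000000003
{'time_s': 0.0, 'joints': array([-1.34139295e+00,  3.13492138e-01,  1.49845215e+00,  4.90668614e-06,
        1.33099894e+00, -2.23404744e-01]), 'dq': array([-0.0003168 ,  0.00087166, -0.00104375,  0.00098346,  0.00052868,
        0.00080693]), 'tau': array([-2.11508050e-04, -4.12270260e+01, -2.59742403e+01, -1.56982746e-04,
        4.14645896e-03,  3.22318044e-05]), 'eef_pos': array([ 229.61059304, -471.83690591,  230.70784502]), 'ee_rot': array([ 0.59913953,  0.37534063,  0.59981446, -0.37466498]), 'force': array([ 0.07736323, -0.02319296, -0.57009052]), 'wrist_torque': array([-0.00504858, -0.00593561,  0.02779263]), 'grip_width': 0.9961024384098047}
scene [[393.6, 0.0, 321.0], [0.0, 393.6, 197.1], [0.0, 0.0, 1.0]] [[0.6755, -0.3948, 0.6228, 1191.0706], [0.7373, 0.3509, -0.5772, -588.2109], [0.0093, 0.8491, 0.5281, 579.3978], [0.0, 0.0, 0.0, 1.0]] ['intrinsics', 'world_from_camera'] 0.99611328125
top [[390.6, 0.0, 315.4], [0.0, 390.6, 198.4], [0.0, 0.0, 1.0]] [[-0.0044, 0.9828, -0.1846, 368.1823], [-1.0, -0.0047, -0.001, -32.9135], [-0.0019, 0.1846, 0.9828, 1145.0109], [0.0, 0.0, 0.0, 1.0]] ['intrinsics', 'world_from_camera'] 0.9961875
```

View pics/scene0.png

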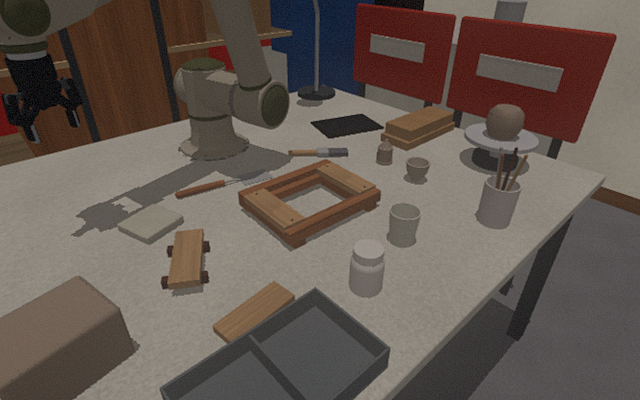

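View pics/top0.png

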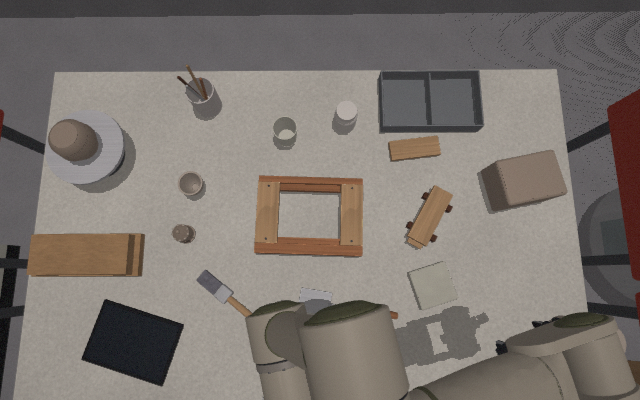

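```bash
cat > h.py <<'E'
import numpy as np,cv2
from rig import sense,capture,calibration,grasp_offset
C={n:calibration(n) for n in("scene","top")}
def ray(n,u,v):
    K=C[n]["intrinsics"];T=np.array(C[n]["world_from_camera"])
    u=np.asarray(u,float);v=np.asarray(v,float)
    d=np.stack([(u-K[0][2])/K[0][0],-(v-K[1][2])/K[1][1],-np.ones_like(u)],-1)
    return T[:3,3],d@T[:3,:3].T
def plane(n,u,v,z):
    o,d=ray(n,u,v); return o+d*((z-o[2])/d[...,2])[...,None]
def cloud(n,dep):
    v,u=np.mgrid[:dep.shape[0],:dep.shape[1]]
    o,d=ray(n,u,v); return o+d*dep[...,None]
def proj(n,P):
    K=np.array(C[n]["intrinsics"]);T=np.array(C[n]["world_from_camera"])
    p=(np.asarray(P,float)-T[:3,3])@T[:3,:3]
    return np.stack([K[0,2]+K[0,0]*p[...,0]/-p[...,2],K[1,2]-K[1,1]*p[...,1]/-p[...,2]],-1)
def two(a,b):
    # a=(u,v) scene, b=(u,v) top -> closest point
    o1,d1=ray("scene",*a);o2,d2=ray("top",*b)
    A=np.stack([d1,-d2],1);t=np.linalg.lstsq(A,o2-o1,rcond=None)[0]
    p,q=o1+d1*t[0],o2+d2*t[1]; return (p+q)/2,np.linalg.norm(p-q)
E
python3 - <<'E'
from h import *
out=[]
for n,(x0,y0,x1,y1),nm in (("top",(240,160,480,270),"a"),("top",(150,110,310,250),"b"),("scene",(140,130,440,300),"c")):
    z=np.load(f"pics/{n}0.npz");p=z["p"][:,:,::-1]
    k=min(800/(x1-x0),600/(y1-y0))
    cv2.imwrite(f"pics/crop_{nm}.png",cv2.resize(p[y0:y1,x0:x1],None,fx=k,fy=k,interpolation=cv2.INTER_CUBIC)); print(k)
z=np.load("pics/top0.npz");P=cloud("top",z["d"])
for n,u,v in(("table",230,210),("house",182,233),("deckslat",268,215),("slat",432,215),("cup",285,131),("beam",310,248)):
    print(n,P[v,u].round(1),P[v-2:v+3,u-2:u+3,2].std().round(2))
z=np.load("pics/scene0.npz");P=cloud("scene",z["d"])
for n,u,v in(("table",120,190),("slat",187,255),("deckslat",272,218)): print(n,P[v,u].round(1))
E
```

```text
3.3333333333333335
4.285714285714286
2.6666666666666665
table [549.6 221.8   0. ] 2.67
house [475.3 337.6  66. ] 4.22
deckslat [525.2 101.2  61. ] 2.12
slat [ 525.7 -363.6   42.5] 2.23
cup [ 7.954e+02  6.110e+01 -4.000e-01] 2.35
beam [433.1 -16.2  56. ] 2.04
table [ 101.1 -356.7    0.8]
slat [ 536.6 -362.    39. ]
deckslat [ 566.5 -163.1   56.4]
```

View pics/crop_a.png

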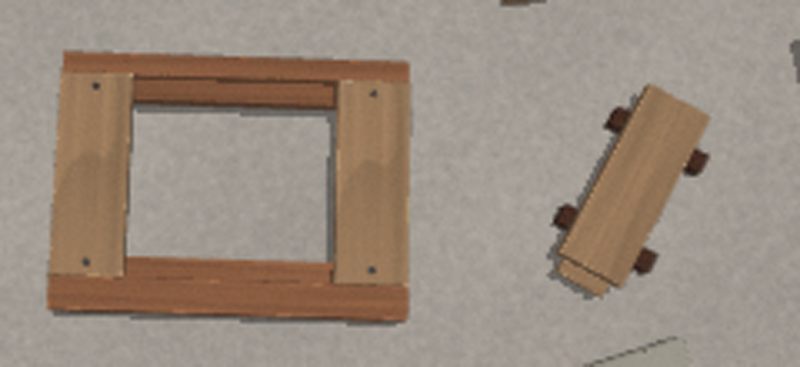

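View pics/crop_b.png

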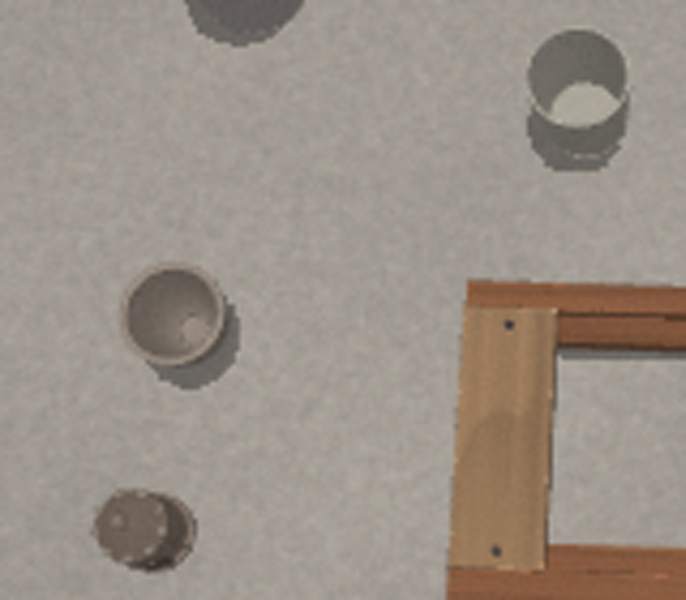

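View pics/crop_c.png

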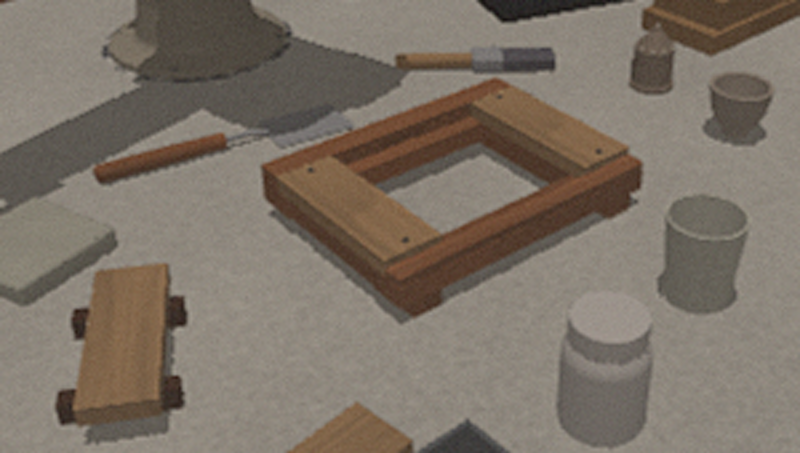

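Run:
```python
from h import *
z=np.load("pics/top0.npz");p=z["p"][:,:,::-1]
cv2.imwrite("pics/z1.png",cv2.convertScaleAbs(cv2.resize(p[170:264,250:370],None,fx=6.4,fy=6.4,interpolation=cv2.INTER_CUBIC),alpha=1.4))
z=np.load("pics/scene0.npz");p=z["p"][:,:,::-1]
cv2.imwrite("pics/z2.png",cv2.convertScaleAbs(cv2.resize(p[155:245,235:385],None,fx=5.3,fy=5.3,interpolation=cv2.INTER_CUBIC),alpha=1.4))
```

```text
(no output)
```

View pics/z1.png

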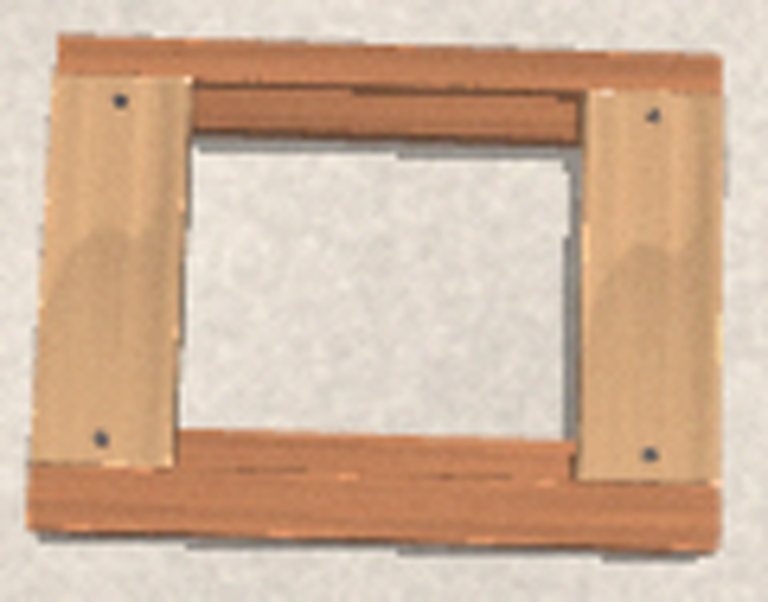

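View pics/z2.png

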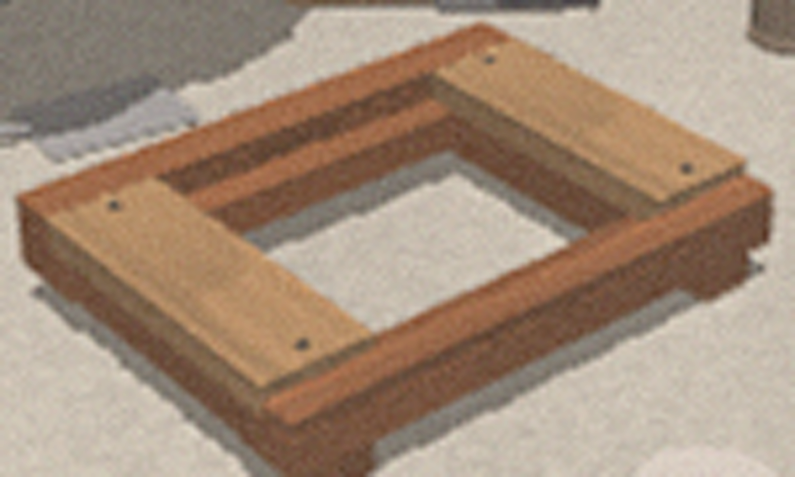

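```bash
cat >> h.py <<'E'
def dark(img,u,v,r=3):
    g=img.astype(float).mean(2);u0,v0=int(round(u)),int(round(v))
    w=g[v0-r:v0+r+1,u0-r:u0+r+1];w=np.clip(np.median(w)-12-w,0,None)
    yy,xx=np.mgrid[v0-r:v0+r+1,u0-r:u0+r+1]
    return (w*xx).sum()/w.sum(),(w*yy).sum()/w.sum()
def edge(img,a,b,half=4,n=25,chan=None):
    """sub-pixel straight edge near segment a-b: strongest gradient across it, robust line; returns refined endpoints"""
    g=cv2.GaussianBlur(img,(3,3),0).astype(np.float32);g=g.mean(2) if chan is None else g[...,chan]
    a=np.array(a,float);b=np.array(b,float);t=(b-a)/np.linalg.norm(b-a);m=np.array([-t[1],t[0]])
    s=np.linspace(0.06,.94,n);k=np.arange(-half,half+.01,.25);pts=[]
    for q in s:
        c=a+(b-a)*q;L=c+k[:,None]*m
        f=cv2.remap(g,L[None,:,0].astype(np.float32),L[None,:,1].astype(np.float32),cv2.INTER_LINEAR)[0]
        d=abs(np.gradient(f));i=d.argmax();lo,hi=max(0,i-4),i+5
        pts.append(c+(k[lo:hi]*d[lo:hi]).sum()/d[lo:hi].sum()*m)
    pts=np.array(pts,np.float32)
    vx,vy,x0,y0=cv2.fitLine(pts,cv2.DIST_HUBER,0,.01,.01).ravel()
    d=np.array([vx,vy]);o=np.array([x0,y0]);res=np.abs((pts-o)@np.array([-vy,vx]))
    return o+d*((a-o)@d),o+d*((b-o)@d),float(np.median(res))
E
python3 - <<'E'
from h import *
T=np.load("pics/top0.npz")["p"];S=np.load("pics/scene0.npz")["p"]
t=[(121,101),(653,116),(101,438),(650,454)];t=[dark(T,(u+.5)/6.4+249.5,(v+.5)/6.4+169.5) for u,v in t]
s=[(686,168),(302,344),(490,60),(114,205)];s=[dark(S,(u+.5)/5.3+234.5,(v+.5)/5.3+154.5) for u,v in s]
P=[]
for a,b in zip(s,t):
    p,e=two(a,b);P.append(p);print(p.round(1),round(e,1),"top58",plane("top",*b,58)[:2].round(1),"scene58",plane("scene",*a,58)[:2].round(1))
print(np.mean(P,0))
for A in ([plane("top",*b,58) for b in t],[plane("scene",*b,58) for b in s]):
    A=np.array(A);print("c",A.mean(0).round(1),"yaw deg",[np.degrees(np.arctan2(*(A[i]-A[j])[[1,0]])).round(2) for i,j in((0,2),(1,3))],np.degrees(np.arctan2(-(A[0]-A[1])[0],(A[0]-A[1])[1])).round(2),np.degrees(np.arctan2(-(A[2]-A[3])[0],(A[2]-A[3])[1])).round(2), np.linalg.norm(A[0]-A[1]).round(1),np.linalg.norm(A[0]-A[2]).round(1))
f=lambda u,v:((u+.5)/6.4+249.5,(v+.5)/6.4+169.5)
for n,a,b,z in(("lip",(200,472),(560,484),58),("nearledge",(200,433),(560,442),40),("kerb",(210,85),(570,94),50),("farledge",(210,135),(560,145),40),("yslatL",(190,110),(177,430),58),("yslatR",(583,130),(577,450),58),("nearouter",(60,530),(690,552),58),("farouter",(80,38),(700,55),58),("Lout",(52,100),(33,440),58),("Rout",(722,120),(720,460),58)):
    A,B,r=edge(T,f(*a),f(*b),half=3);print(n,plane("top",*A,z).round(1),plane("top",*B,z).round(1),round(r,2))
E
```

```text
[612.  103.   56.2] 2.0 top58 [610.9 102. ] scene58 [614.4 101.7]
[ 604.3 -134.4   55.4] 2.1 top58 [ 603.2 -135. ] scene58 [ 607.7 -135.8]
[460.  106.9  61.9] 0.8 top58 [460.6 107.7] scene58 [454.3 111.7]
[ 452.5 -130.1   62.3] 0.2 top58 [ 452.9 -130.4] scene58 [ 446.3 -126.4]
[532.20547685 -13.66554257  58.95729012]
c [531.9 -13.9  58. ] yaw deg [np.float64(-2.18), np.float64(-1.75)] -1.88 -1.84 237.2 150.5
c [530.7 -12.2  58. ] yaw deg [np.float64(-3.59), np.float64(-3.34)] -1.6 -1.94 237.5 160.4
lip [449.2  64.5  58. ] [441.4 -91.3  58. ] 0.58
nearledge [466.9  66.3  40. ] [460.6 -92.5  40. ] 0.23
kerb [622.7  62.8  50. ] [618.3 -98.9  50. ] 0.14
farledge [592.4  63.6  40. ] [587.  -94.2  40. ] 0.16
yslatL [606.5  68.5  58. ] [464.4  74.1  58. ] 0.18
yslatR [596.9 -96.5  58. ] [455.1 -92.7  58. ] 0.1
nearouter [416.4 124.7  58. ] [ 407.4 -146.6   58. ] 0.19
farouter [641.3 120.6  58. ] [ 631.9 -156.6   58. ] 0.13
Lout [611.6 134.2  58. ] [460.5 139.1  58. ] 0.15
Rout [ 601. -166.   58.] [ 450.4 -161.1   58. ] 0.19
```

Run:
```python
from h import *
T=np.load("pics/top0.npz")["p"][:,:,::-1];S=np.load("pics/scene0.npz")["p"][:,:,::-1]
def sv(im,x0,y0,x1,y1,k):return cv2.convertScaleAbs(cv2.resize(im[y0:y1,x0:x1],None,fx=k,fy=k,interpolation=cv2.INTER_CUBIC),alpha=1.4)
a=sv(T,395,175,465,255,5);b=sv(S,150,220,220,300,5);cv2.imwrite("pics/z3.png",np.hstack([a,b]))
a=sv(T,165,165,215,245,7);b=sv(S,365,130,435,190,6);b=cv2.copyMakeBorder(b,0,a.shape[0]-b.shape[0],0,0,0);cv2.imwrite("pics/z4.png",np.hstack([a,b])); print(a.shape,b.shape)
```

```text
(560, 350, 3) (560, 420, 3)
```

View pics/z3.png

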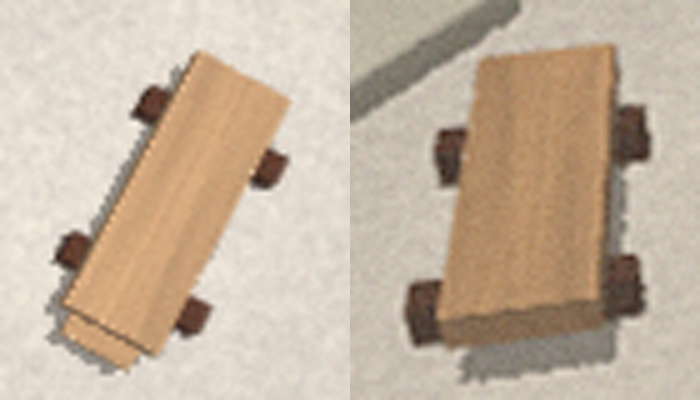

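View pics/z4.png

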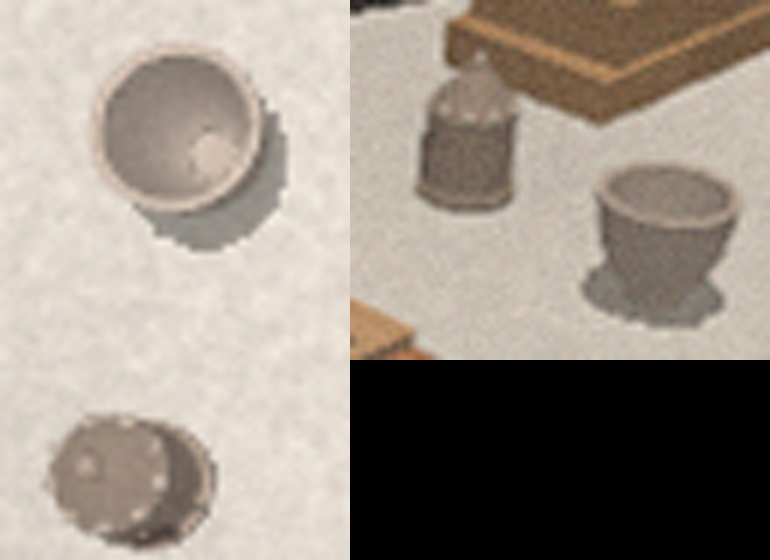

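Run:
```python
from h import *
T=np.load("pics/top0.npz")["p"];S=np.load("pics/scene0.npz")["p"]
ft=lambda u,v:np.array([(u+.5)/5+394.5,(v+.5)/5+174.5]);fs=lambda u,v:np.array([(u-350+.5)/5+149.5,(v+.5)/5+219.5])
def inter(l1,l2):
    a,b,_=l1;c,d,_=l2;t=np.linalg.solve(np.stack([b-a,c-d],1),c-a);return a+(b-a)*t[0]
def quad(img,f,c,half):
    c=[f(*q) for q in c];L=[edge(img,c[i],c[(i+1)%4],half=half) for i in range(4)];print([round(l[2],2) for l in L])
    return [inter(L[i-1],L[i]) for i in range(4)]
# order: far-left(+y), far-right, near-right, near-left
qt=quad(T,ft,[(197,50),(292,100),(155,355),(62,305)],2.5)
qs=quad(S,fs,[(440,318),(603,300),(615,45),(480,58)],2.5)
# scene: far-left?, camera sees from far; (440,318)=far,-y ; (603,300)=far,+y ; (615,45)=near,+y ; (480,58)=near,-y
qs=[qs[1],qs[0],qs[3],qs[2]]
A=[];
for n,q in(("top",qt),("scene",qs)):
    P=np.array([plane(n,*c,38) for c in q]);print(n,P[:,:2].round(1).tolist(),"c",P.mean(0).round(1),"len",np.linalg.norm(P[0]-P[3]).round(1),np.linalg.norm(P[1]-P[2]).round(1),"w",np.linalg.norm(P[0]-P[1]).round(1),np.linalg.norm(P[3]-P[2]).round(1),
     "yaw",np.degrees(np.arctan2(*(P[0]-P[3])[[1,0]])).round(2),np.degrees(np.arctan2(*(P[1]-P[2])[[1,0]])).round(2),"endyaw",np.degrees(np.arctan2(-(P[0]-P[1])[0],(P[0]-P[1])[1])).round(2),np.degrees(np.arctan2(-(P[3]-P[2])[0],(P[3]-P[2])[1])).round(2))
X=[two(a,b) for a,b in zip(qs,qt)];print([(p.round(1).tolist(),round(e,1)) for p,e in X],np.mean([p for p,_ in X],0).round(1))
# house
h=lambda u,v:((u+.5)/7+164.5,(v+.5)/7+164.5);g=lambda u,v:((u-350+.5)/6+364.5,(v+.5)/6+129.5)
print("apex",two(g(483,57),h(88,466)))
print("pot rim",two(g(668,195),h(178,127)))
print("eave c top@48",plane("top",*h(111,477),48),"foot c scene",plane("scene",*g(465,192),5), "foot", plane("top",*h(142,480),5))
# eave circle fit in depth: mean top points
for n in("top","scene"):
    d=np.load(f"pics/{n}0.npz")["d"];P=cloud(n,d).reshape(-1,3);m=(np.hypot(P[:,0]-475,P[:,1]-340)<60)&(P[:,2]>15);Q=P[m];print(n,"house cloud",len(Q),np.percentile(Q,[2,50,98],axis=0).round(1).tolist())
```

```text
[0.07, 0.08, 0.41, 0.53]
[0.16, 0.65, 0.13, 0.11]
top [[617.1, -374.6], [585.9, -429.7], [435.0, -340.9], [476.6, -288.4]] c [ 528.7 -358.4   38. ] len 164.9 175.0 w 63.4 66.9 yaw -31.5 -30.49 endyaw -29.58 -38.38
scene [[617.1, -377.9], [587.1, -429.0], [440.1, -342.5], [471.7, -289.5]] c [ 529.  -359.7   38. ] len 170.1 170.5 w 59.3 61.7 yaw -31.3 -30.47 endyaw -30.41 -30.73
[([616.8, -376.2, 36.9], np.float64(2.9)), ([586.2, -429.3, 37.6], np.float64(1.1)), ([435.4, -341.4, 34.8], np.float64(0.8)), ([475.6, -289.4, 40.1], np.float64(3.3))] [ 528.5 -359.1   37.3]
apex (array([480.78935894, 348.78269562,  77.99925551]), np.float64(4.241257191475179))
pot rim (array([620.25065269, 326.52810706,  57.34276027]), np.float64(0.9322129639232046))
eave c top@48 [477.94803721 348.28831079  48.        ] foot c scene [488.0224738  339.17897138   5.        ] foot [480.93683477 350.204825     5.        ]
top house cloud 301 [[455.7, 324.0, 19.5], [476.4, 340.1, 56.9], [499.7, 367.0, 78.1]]
scene house cloud 264 [[461.7, 321.6, 16.1], [490.1, 333.4, 45.6], [504.5, 355.9, 74.3]]
```

```bash
cat >> h.py <<'E'
from scipy.spatial.transform import Rotation as Ro
def des(yaw,pitch=0,s=1):
    """tool rotation gripping an object of given yaw (deg); pitch>0 = object's -x end down"""
    O=Ro.from_euler('z',yaw,degrees=True)*Ro.from_euler('y',-pitch,degrees=True)
    M=O.as_matrix();x=-M[:,2];z=s*M[:,1];return Ro.from_matrix(np.stack([x,np.cross(z,x),z],1))
def cur():
    s=sense();q=s["ee_rot"];return np.array(s["eef_pos"]),Ro.from_quat([q[1],q[2],q[3],q[0]]),s
def go(p,R):
    p0,R0,s=cur()
    l=R0.inv().apply(np.array(p)-p0);r=(R0.inv()*R).as_rotvec()
    print("at",p0.round(1),"axes x,z",R0.as_matrix()[:,0].round(3),R0.as_matrix()[:,2].round(3),"t",round(s["time_s"],2),"F",s["force"].round(1),"grip",round(s["grip_width"],3))
    print(" mm",l.round(1),"deg",np.degrees(np.linalg.norm(r)).round(1),"LIN",(l/300).round(4).tolist(),"ROT",(r/.5).round(4).tolist())
E
python3 - <<'E'
from h import *
print(cur()[2]["joints"].round(2))
for s in(1,-1): go([529,-359.5,120],des(-30.8,0,s))
E
```

```text
[-1.34  0.31  1.5  -0.    1.33 -0.22]
at [ 229.6 -471.9  230.8] axes x,z [-0.     0.001 -1.   ] [ 0.437 -0.899 -0.001] t 0.1 F [ 0.2  0.8 -0.2] grip 0.999
 mm [110.9 318.4  30. ] deg 123.3 LIN [0.3695, 1.0612, 0.1001] ROT [-4.3025, -0.0007, -0.0026]
at [ 229.6 -471.9  230.8] axes x,z [-0.     0.001 -1.   ] [ 0.437 -0.899 -0.001] t 0.1 F [ 0.2  0.8 -0.2] grip 0.999
 mm [110.9 318.4  30. ] deg 56.7 LIN [0.3695, 1.0612, 0.1001] ROT [1.9807, -0.0022, 0.0006]
```

```bash
python3 -m jog '[{"linear":[0.15,0.9,0.08],"rotation":[1,0,0],"grip":85},{"linear":[0.15,0.9,0.08],"rotation":[1,0,0],"grip":85},{"linear":[0.15,0.9,0.08],"rotation":[1,0,0],"grip":85},{"linear":[0.15,0.9,0.08],"rotation":[1,0,0],"grip":85},{"linear":[0.15,0.9,0.08],"rotation":[1,0,0],"grip":85},{"linear":[0.15,0.9,0.08],"rotation":[1,0,0],"grip":85},{"linear":[0.15,0.9,0.08],"rotation":[1,0,0],"grip":85},{"linear":[0.15,0.9,0.08],"rotation":[1,0,0],"grip":85},{"linear":[0.15,0.9,0.08],"rotation":[1,0,0],"grip":85}]' 60
python3 - <<'E'
from h import *
print(cur()[2]["joints"].round(2))
go([529,-359.5,100],des(-30.8,0,-1))
E
```

```text
time_s: 0.85
eef_pos: [484.0, -373.9, 184.6]
ee_rot: [0.488, 0.511, 0.49, -0.511]
force: [0.0, -0.5, 0.1]
grip_width: 0.997
[-0.85  0.54  1.28  0.    1.32  0.77]
at [ 484.  -373.9  184.6] axes x,z [-0.002  0.003 -1.   ] [-0.044 -0.999 -0.002] t 0.85 F [ 0.  -0.5  0.1] grip 0.997
 mm [ 84.6  44.5 -16.2] deg 28.3 LIN [0.2819, 0.1484, -0.054] ROT [0.9869, -0.004, 0.0047]
```

```bash
python3 -m jog '[{"linear":[0.28,0.148,-0.054],"rotation":[0.987,-0.004,0.005],"grip":85},{"linear":[0.28,0.148,-0.054],"rotation":[0.987,-0.004,0.005],"grip":85},{"linear":[0.28,0.148,-0.054],"rotation":[0.987,-0.004,0.005],"grip":85},{"linear":[0.28,0.148,-0.054],"rotation":[0.987,-0.004,0.005],"grip":85},{"linear":[0.28,0.148,-0.054],"rotation":[0.987,-0.004,0.005],"grip":85},{"linear":[0.28,0.148,-0.054],"rotation":[0.987,-0.004,0.005],"grip":85},{"linear":[0.28,0.148,-0.054],"rotation":[0.987,-0.004,0.005],"grip":85}]'
python3 - <<'E'
from h import *
print(cur()[2]["joints"].round(2))
go([529,-359.5,8],des(-30.8,0,-1))
p,d=capture("scene");cv2.imwrite("pics/s1.png",cv2.resize(p[150:350,60:360,::-1],None,fx=2.6,fy=2.6))
E
```

```text
time_s: 1.43
eef_pos: [528.4, -360.5, 101.6]
ee_rot: [0.351, 0.615, 0.349, -0.614]
force: [-0.1, 0.2, -0.6]
grip_width: 0.996
[-0.78  0.68  1.28 -0.    1.18  1.32]
at [ 528.4 -360.5  101.6] axes x,z [ 0.001 -0.001 -1.   ] [-0.51 -0.86  0.  ] t 1.43 F [-0.1  0.2 -0.6] grip 0.996
 mm [93.6 -0.1 -1.2] deg 0.2 LIN [0.312, -0.0005, -0.004] ROT [0.0043, 0.001, -0.0032]
```

View pics/s1.png

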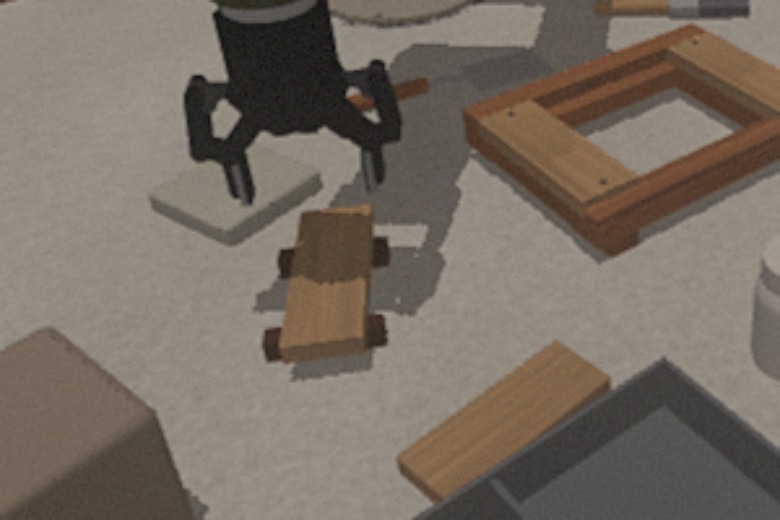

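```bash
python3 -m jog '[{"linear":[0.1,0,-0.004],"rotation":[0,0,0],"grip":85},{"linear":[0.2,0,-0.004],"rotation":[0,0,0],"grip":85},{"linear":[0.28,0,-0.004],"rotation":[0,0,0],"grip":85},{"linear":[0.312,0,-0.004],"rotation":[0,0,0],"grip":85},{"linear":[0.312,0,-0.004],"rotation":[0,0,0],"grip":85},{"linear":[0.312,0,-0.004],"rotation":[0,0,0],"grip":85}]'
python3 - <<'E'
from h import *
go([529,-359.5,8],des(-30.8,0,-1))
E
```

```text
time_s: 1.98
eef_pos: [529.5, -360.0, 9.2]
ee_rot: [0.351, 0.615, 0.349, -0.614]
force: [0.4, -0.6, 1.1]
grip_width: 0.996
at [ 529.5 -360.     9.2] axes x,z [ 0.002 -0.002 -1.   ] [-0.51  -0.86   0.001] t 1.98 F [ 0.4 -0.6  1.1] grip 0.996
 mm [ 1.2 -0.7 -0.2] deg 0.2 LIN [0.004, -0.0025, -0.0006] ROT [0.0043, 0.0016, -0.0061]
```

Close on the slat.

```bash
python3 -m jog '[{"linear":[0,0,0],"rotation":[0,0,0],"grip":50},{"linear":[0,0,0],"rotation":[0,0,0],"grip":50},{"linear":[0,0,0],"rotation":[0,0,0],"grip":50},{"linear":[0,0,0],"rotation":[0,0,0],"grip":50},{"linear":[0,0,0],"rotation":[0,0,0],"grip":50},{"linear":[0,0,0],"rotation":[0,0,0],"grip":50},{"linear":[0,0,0],"rotation":[0,0,0],"grip":50},{"linear":[0,0,0],"rotation":[0,0,0],"grip":50},{"linear":[0,0,0],"rotation":[0,0,0],"grip":50},{"linear":[0,0,0],"rotation":[0,0,0],"grip":50}]' 60
python3 - <<'E'
from h import *
go([529,-359.5,8],des(-30.8,0,-1))
T=capture("top")[0];cv2.imwrite("pics/t2.png",cv2.resize(T[170:260,390:480,::-1],None,fx=5,fy=5))
S=capture("scene")[0];cv2.imwrite("pics/s2.png",cv2.resize(S[170:310,120:240,::-1],None,fx=4,fy=4,interpolation=cv2.INTER_CUBIC))
E
```

```text
time_s: 2.82
eef_pos: [530.4, -360.9, 11.5]
ee_rot: [0.352, 0.615, 0.348, -0.614]
force: [-1.4, 1.5, 6.4]
grip_width: 0.688
at [ 530.4 -360.9   11.5] axes x,z [ 0.005 -0.005 -1.   ] [-0.51  -0.86   0.002] t 2.82 F [-1.4  1.5  6.4] grip 0.688
 mm [ 3.5 -2.  -0.5] deg 0.4 LIN [0.0115, -0.0065, -0.0017] ROT [0.0049, 0.0035, -0.0133]
```

View pics/s2.png

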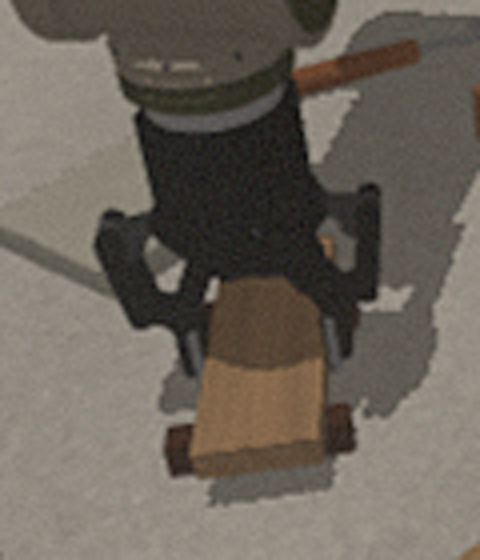

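```bash
cat >> h.py <<'E'
BAY=np.array([532.1,-13.7,49.]);BY=-1.9
OFF=np.array([-1.9,0,17.5])
def slat_pose(x,z,pitch,y=0,yaw=BY,piv="tip"):
    """x,z: bay-frame position (mm) of tongue's lower tip corner; returns TCP pos, R"""
    O=Ro.from_euler('z',yaw,degrees=True)*Ro.from_euler('y',-pitch,degrees=True)
    # note: pitch>0 -> -x end down
    B=Ro.from_euler('z',BY,degrees=True)
    tip=BAY+B.apply([x,y,z])
    mid=tip-O.apply([-99,0,-9.])
    return mid-O.apply(OFF),des(yaw,pitch,-1)
def where():
    p,R,s=cur();M=R.as_matrix();O=Ro.from_matrix(np.stack([np.cross(-M[:,2],-M[:,0]),-M[:,2],-M[:,0]],1))
    mid=p+O.apply(OFF);B=Ro.from_euler('z',BY,degrees=True).inv();f=lambda l:B.apply(mid+O.apply(l)-BAY).round(1)
    e=(B*O).as_euler('zyx',degrees=True).round(2)
    print("bay frame: mid",f([0,0,0]),"tiplow",f([-99,0,-9]),"farlow",f([85,0,-9]),"yaw,pitch,roll",e[0],-e[1],e[2],"F",s["force"].round(1),"t",round(s["time_s"],2),"j",s["joints"].round(2),"g",round(s["grip_width"],3))
E
python3 -m jog '[{"linear":[-0.1,0,0],"rotation":[0,0,0],"grip":50},{"linear":[-0.2,0,0],"rotation":[0,0,0],"grip":50},{"linear":[-0.3,0,0],"rotation":[0,0,0],"grip":50},{"linear":[-0.4,0,0],"rotation":[0,0,0],"grip":50},{"linear":[-0.4,0,0],"rotation":[0,0,0],"grip":50},{"linear":[-0.4,0,0],"rotation":[0,0,0],"grip":50}]'
python3 - <<'E'
from h import *
where();go(*slat_pose(-70,40,10))
T=capture("top")[0];cv2.imwrite("pics/t3.png",cv2.resize(T[150:270,380:500,::-1],None,fx=4,fy=4,interpolation=cv2.INTER_CUBIC))
S=capture("scene")[0];cv2.imwrite("pics/s3.png",cv2.resize(S[120:290,100:280,::-1],None,fx=3.5,fy=3.5,interpolation=cv2.INTER_CUBIC))
E
```

```text
time_s: 3.42
eef_pos: [530.3, -360.7, 133.5]
ee_rot: [0.354, 0.615, 0.346, -0.613]
force: [1.0, -0.1, -1.2]
grip_width: 0.694
bay frame: mid [   7.9 -345.9  101.9] tiplow [ -78.8 -298.3   91.9] farlow [  82.5 -386.8   93.8] yaw,pitch,roll -28.75 0.44 -0.42 F [ 1.  -0.1 -1.2] t 3.42 j [-0.78  0.64  1.25 -0.    1.24  1.33] g 0.694
at [ 530.3 -360.7  133.5] axes x,z [ 0.008 -0.008 -1.   ] [-0.51  -0.86   0.003] t 3.42 F [ 1.  -0.1 -1.2] grip 0.694
 mm [  32.9 -148.7 -314.4] deg 30.2 LIN [0.1098, -0.4956, -1.048] ROT [-0.9999, 0.0979, 0.3229]
```

View pics/t3.png

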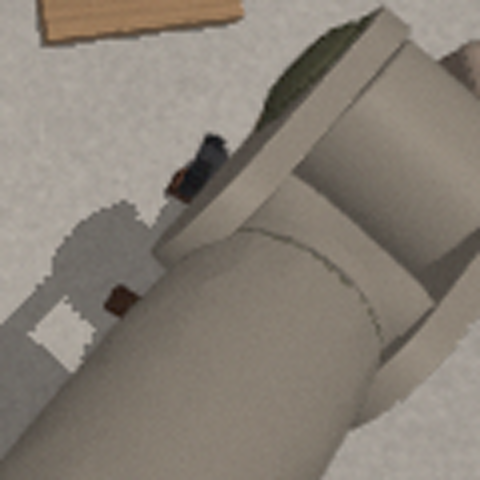

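View pics/s3.png

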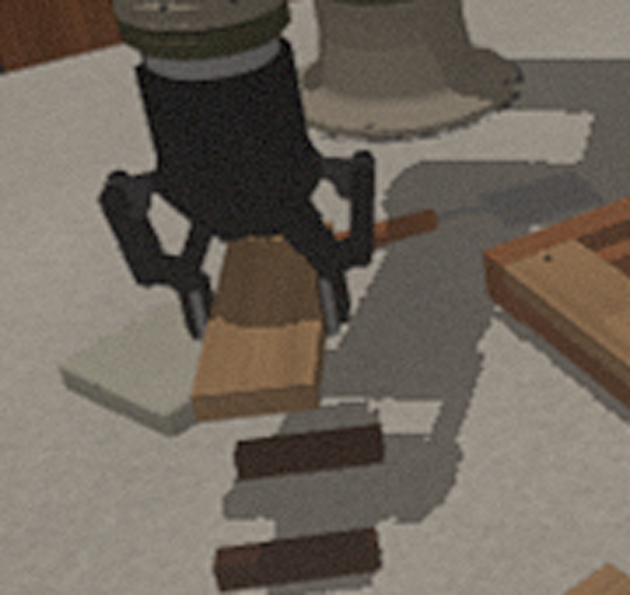

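```bash
python3 -m jog '[{"linear":[0.02,-0.47,-0.98],"rotation":[-1,0.098,0.323],"grip":50},{"linear":[0.02,-0.47,-0.98],"rotation":[-1,0.098,0.323],"grip":50},{"linear":[0.02,-0.47,-0.98],"rotation":[-1,0.098,0.323],"grip":50},{"linear":[0.02,-0.47,-0.98],"rotation":[-1,0.098,0.323],"grip":50},{"linear":[0.02,-0.47,-0.98],"rotation":[-1,0.098,0.323],"grip":50},{"linear":[0.02,-0.47,-0.98],"rotation":[-1,0.098,0.323],"grip":50},{"linear":[0.02,-0.47,-0.98],"rotation":[-1,0.098,0.323],"grip":50},{"linear":[0.02,-0.47,-0.98],"rotation":[-1,0.098,0.323],"grip":50},{"linear":[0.02,-0.47,-0.98],"rotation":[-1,0.098,0.323],"grip":50},{"linear":[0.02,-0.47,-0.98],"rotation":[-1,0.098,0.323],"grip":50},{"linear":[0.02,-0.47,-0.98],"rotation":[-1,0.098,0.323],"grip":50},{"linear":[0.02,-0.47,-0.98],"rotation":[-1,0.098,0.323],"grip":50}]'
python3 - <<'E'
from h import *
where();go(*slat_pose(-70,15,10))
E
```

```text
time_s: 4.52
eef_pos: [557.8, -36.1, 122.7]
ee_rot: [0.531, 0.549, 0.447, -0.464]
force: [0.4, -0.9, -1.9]
grip_width: 0.696
bay frame: mid [ 21.6 -21.6  90.6] tiplow [-74.5 -21.4  65.1] farlow [106.9 -21.8  96.1] yaw,pitch,roll -0.08 9.7 0.21 F [ 0.4 -0.9 -1.9] t 4.52 j [-0.3   0.41  1.67  0.06  0.9   1.28] g 0.696
at [557.8 -36.1 122.7] axes x,z [ 0.169 -0.002 -0.986] [-0.035 -0.999 -0.004] t 4.52 F [ 0.4 -0.9 -1.9] grip 0.696
 mm [ 49.7  -4.  -21.4] deg 0.4 LIN [0.1656, -0.0133, -0.0712] ROT [-0.0042, -0.0073, 0.0103]
```

```bash
python3 -m jog '[{"linear":[0.08,-0.013,-0.071],"rotation":[-0.004,-0.007,0.01],"grip":50},{"linear":[0.14,-0.013,-0.071],"rotation":[-0.004,-0.007,0.01],"grip":50},{"linear":[0.165,-0.013,-0.071],"rotation":[-0.004,-0.007,0.01],"grip":50},{"linear":[0.165,-0.013,-0.071],"rotation":[-0.004,-0.007,0.01],"grip":50},{"linear":[0.165,-0.013,-0.071],"rotation":[-0.004,-0.007,0.01],"grip":50}]'
python3 - <<'E'
from h import *
where();go(*slat_pose(-72,-6,9))
S=capture("scene")[0];np.save("pics/s4.npy",S);cv2.imwrite("pics/s4.png",cv2.convertScaleAbs(cv2.resize(S[110:250,220:400,::-1],None,fx=4.2,fy=4.2,interpolation=cv2.INTER_CUBIC),alpha=1.4))
T=capture("top")[0];cv2.imwrite("pics/t4.png",cv2.resize(T[150:290,240:400,::-1],None,fx=4,fy=4,interpolation=cv2.INTER_CUBIC))
E
```

```text
time_s: 4.93
eef_pos: [563.3, -15.9, 73.7]
ee_rot: [0.534, 0.549, 0.445, -0.464]
force: [1.3, 0.4, -1.4]
grip_width: 0.693
bay frame: mid [26.3 -1.1 41.6] tiplow [-69.6  -1.   15.5] farlow [111.6  -1.2  47.5] yaw,pitch,roll -0.08 10.0 -0.01 F [ 1.3  0.4 -1.4] t 4.93 j [-0.25  0.49  1.71  0.05  0.78  1.32] g 0.693
at [563.3 -15.9  73.7] axes x,z [ 0.174 -0.006 -0.985] [-0.035 -0.999 -0.   ] t 4.93 F [ 1.3  0.4 -1.4] grip 0.693
 mm [22.5 -6.2 -1.1] deg 1.0 LIN [0.0751, -0.0208, -0.0038] ROT [-0.0028, 0.0004, -0.0348]
```

View pics/s4.png

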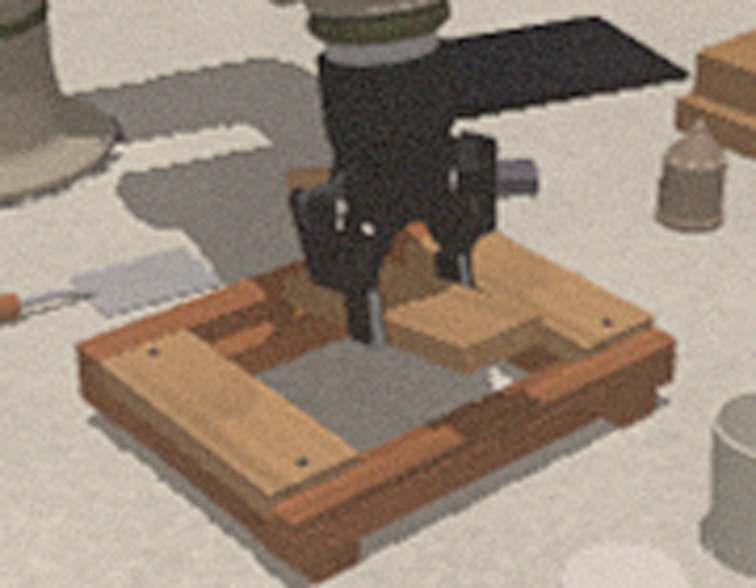

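View pics/t4.png

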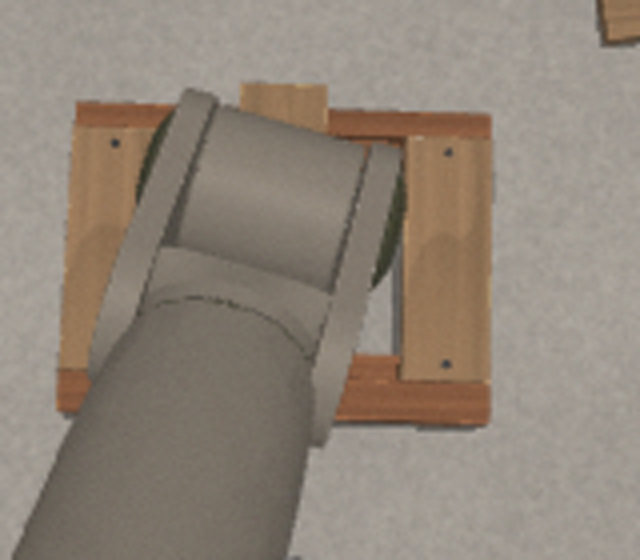

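Run:
```python
from h import *
T=capture("top")[0]
f=lambda u,v:((u+.5)/4+239.5,(v+.5)/4+149.5)
B=Ro.from_euler('z',BY,degrees=True).inv()
for nm,a,b in(("end",(242,83),(326,86)),("L",(240,85),(240,103)),("R",(328,87),(328,130))):
    A,Bq,r=edge(T,f(*a),f(*b),half=2,n=12)
    print(nm,[B.apply(plane("top",*q,114.2)-BAY).round(1)[:2] for q in(A,Bq)],r)
```

```text
end [array([107.7,  26.6]), array([107. , -30.6])] 0.15657933056354523
L [array([105.3,  28.2]), array([92.8, 27.2])] 0.06069246679544449
R [array([105.5, -30.1]), array([ 75.7, -32.8])] 0.3650875985622406
```

Run:
```python
from h import *
go(*slat_pose(-77,-4,8,y=1.5))
go(*slat_pose(-77,-8,8,y=1.5))
```

```text
at [563.5 -15.5  74.5] axes x,z [ 0.175 -0.006 -0.985] [-0.034 -0.999  0.   ] t 5.08 F [-0.7 -0.3 -1.9] grip 0.687
 mm [ 22.2 -11.5  -2.3] deg 2.1 LIN [0.0739, -0.0382, -0.0076] ROT [-0.0017, 0.0008, -0.0732]
at [563.5 -15.5  74.5] axes x,z [ 0.175 -0.006 -0.985] [-0.034 -0.999  0.   ] t 5.08 F [-0.7 -0.3 -1.9] grip 0.687
 mm [ 26.1 -12.2  -2.3] deg 2.1 LIN [0.087, -0.0405, -0.0076] ROT [-0.0017, 0.0008, -0.0732]
```

```bash
python3 -m jog '[{"linear":[0.03,-0.02,-0.0075],"rotation":[-0.002,0,-0.03],"grip":50},{"linear":[0.06,-0.038,-0.0075],"rotation":[-0.002,0,-0.073],"grip":50},{"linear":[0.074,-0.038,-0.0075],"rotation":[-0.002,0,-0.073],"grip":50},{"linear":[0.08,-0.039,-0.0075],"rotation":[-0.002,0,-0.073],"grip":50},{"linear":[0.085,-0.04,-0.0075],"rotation":[-0.002,0,-0.073],"grip":50},{"linear":[0.087,-0.0405,-0.0075],"rotation":[-0.002,0,-0.073],"grip":50},{"linear":[0.087,-0.0405,-0.0075],"rotation":[-0.002,0,-0.073],"grip":50}]'
python3 - <<'E'
from h import *
where();go(*slat_pose(-92,-8,7,y=1.5));go(*slat_pose(-77,-9.5,8,y=1.5))
E
```

```text
time_s: 5.67
eef_pos: [556.2, -13.0, 46.6]
ee_rot: [0.526, 0.541, 0.455, -0.473]
force: [-1.1, -0.5, -1.8]
grip_width: 0.686
bay frame: mid [19.8  1.5 14.7] tiplow [-77.    1.5  -8. ] farlow [105.2   1.5  17.6] yaw,pitch,roll 0.01 8.0 -0.02 F [-1.1 -0.5 -1.8] t 5.67 j [-0.25  0.53  1.72  0.04  0.76  1.33] g 0.686
at [556.2 -13.   46.6] axes x,z [ 0.139 -0.005 -0.99 ] [-0.033 -0.999  0.   ] t 5.67 F [-1.1 -0.5 -1.8] grip 0.686
 mm [ -0.4 -15.   -0. ] deg 1.0 LIN [-0.0012, -0.0501, -0.0] ROT [0.0004, 0.0007, -0.035]
at [556.2 -13.   46.6] axes x,z [ 0.139 -0.005 -0.99 ] [-0.033 -0.999  0.   ] t 5.67 F [-1.1 -0.5 -1.8] grip 0.686
 mm [ 1.5 -0.2 -0. ] deg 0.0 LIN [0.0048, -0.0007, -0.0] ROT [0.0004, 0.0007, -0.0001]
```

```bash
python3 -m jog '[{"linear":[-0.0005,-0.017,0],"rotation":[0,0,-0.012],"grip":50},{"linear":[-0.001,-0.034,0],"rotation":[0,0,-0.024],"grip":50},{"linear":[-0.0012,-0.05,0],"rotation":[0,0,-0.035],"grip":50},{"linear":[-0.0012,-0.05,0],"rotation":[0,0,-0.035],"grip":50},{"linear":[-0.0012,-0.05,0],"rotation":[0,0,-0.035],"grip":50}]'
python3 - <<'E'
from h import *
where();go(*slat_pose(-100,-8.3,6,y=1.5));go(*slat_pose(-102,-8.3,6,y=1.5))
S=capture("scene")[0];cv2.imwrite("pics/s5.png",cv2.convertScaleAbs(cv2.resize(S[110:250,220:400,::-1],None,fx=4.2,fy=4.2,interpolation=cv2.INTER_CUBIC),alpha=1.4))
E
```

```text
time_s: 6.08
eef_pos: [541.3, -12.5, 45.0]
ee_rot: [0.522, 0.537, 0.46, -0.477]
force: [0.8, 0.2, -1.7]
grip_width: 0.692
bay frame: mid [ 5.1  1.5 13.2] tiplow [-92.1   1.5  -7.9] farlow [90.5  1.5 14.6] yaw,pitch,roll 0.0 7.01 -0.02 F [ 0.8  0.2 -1.7] t 6.08 j [-0.25  0.52  1.75  0.04  0.76  1.33] g 0.692
at [541.3 -12.5  45. ] axes x,z [ 0.122 -0.004 -0.993] [-0.033 -0.999  0.   ] t 6.08 F [ 0.8  0.2 -1.7] grip 0.692
 mm [ 1.3 -8.1 -0. ] deg 1.0 LIN [0.0042, -0.0269, -0.0001] ROT [0.0003, 0.0008, -0.0353]
at [541.3 -12.5  45. ] axes x,z [ 0.122 -0.004 -0.993] [-0.033 -0.999  0.   ] t 6.08 F [ 0.8  0.2 -1.7] grip 0.692
 mm [  1.  -10.1  -0. ] deg 1.0 LIN [0.0034, -0.0336, -0.0001] ROT [0.0003, 0.0008, -0.0353]
```

View pics/s5.png

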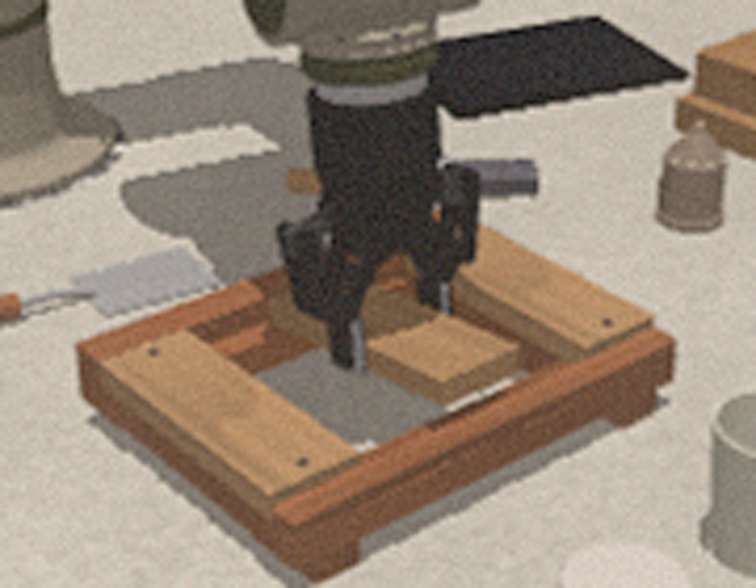

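```bash
python3 -m jog '[{"linear":[0.002,-0.012,0],"rotation":[0,0.0008,-0.018],"grip":50},{"linear":[0.004,-0.025,0],"rotation":[0,0.0008,-0.035],"grip":50},{"linear":[0.004,-0.027,0],"rotation":[0,0.0008,-0.035],"grip":50},{"linear":[0.004,-0.027,0],"rotation":[0,0.0008,-0.035],"grip":50}]'
python3 - <<'E'
from h import *
where();go(*slat_pose(-103,-8.3,5.5,y=1.5))
E
```

```text
time_s: 6.47
eef_pos: [535.1, -12.6, 43.6]
ee_rot: [0.519, 0.534, 0.463, -0.481]
force: [5.9, 0.5, -3.0]
grip_width: 0.693
bay frame: mid [-0.8  1.2 11.8] tiplow [-98.3   1.3  -7.9] farlow [84.6  1.2 12.2] yaw,pitch,roll -0.05 6.28 -0.03 F [ 5.9  0.5 -3. ] t 6.47 j [-0.25  0.51  1.76  0.03  0.76  1.33] g 0.693
at [535.1 -12.6  43.6] axes x,z [ 0.109 -0.004 -0.994] [-0.034 -0.999  0.   ] t 6.47 F [ 5.9  0.5 -3. ] grip 0.693
 mm [ 1.2 -4.9 -0.3] deg 0.8 LIN [0.004, -0.0163, -0.0009] ROT [-0.0016, 0.0011, -0.0271]
```

Run:
```python
from h import *
for x,z,p in((-98.8,-8.2,4),(-99.3,-8.4,2),(-99.5,-8.5,0.6)): go(*slat_pose(x,z,p,y=1.2))
```

```text
at [535.1 -12.6  43.6] axes x,z [ 0.109 -0.004 -0.994] [-0.034 -0.999  0.   ] t 6.47 F [ 5.9  0.5 -3. ] grip 0.693
 mm [ 4.2 -1.   0. ] deg 2.3 LIN [0.014, -0.0033, 0.0001] ROT [-0.0016, 0.0011, -0.0794]
at [535.1 -12.6  43.6] axes x,z [ 0.109 -0.004 -0.994] [-0.034 -0.999  0.   ] t 6.47 F [ 5.9  0.5 -3. ] grip 0.693
 mm [ 7.8 -2.   0. ] deg 4.3 LIN [0.0261, -0.0067, 0.0001] ROT [-0.0016, 0.0011, -0.1493]
at [535.1 -12.6  43.6] axes x,z [ 0.109 -0.004 -0.994] [-0.034 -0.999  0.   ] t 6.47 F [ 5.9  0.5 -3. ] grip 0.693
 mm [10.4 -2.6  0. ] deg 5.7 LIN [0.0345, -0.0088, 0.0001] ROT [-0.0016, 0.0011, -0.1981]
```

```bash
python3 -m jog '[{"linear":[0.007,-0.002,0],"rotation":[-0.0016,0.001,-0.04],"grip":50},{"linear":[0.014,-0.0033,0],"rotation":[-0.0016,0.001,-0.08],"grip":50},{"linear":[0.014,-0.0033,0],"rotation":[-0.0016,0.001,-0.08],"grip":50},{"linear":[0.014,-0.0033,0],"rotation":[-0.0016,0.001,-0.08],"grip":50}]'
python3 - <<'E'
from h import *
where();go(*slat_pose(-99.3,-8.4,2,y=1.2));go(*slat_pose(-99.5,-8.5,0.6,y=1.2))
S=capture("scene")[0];cv2.imwrite("pics/s6.png",cv2.convertScaleAbs(cv2.resize(S[150:250,270:400,::-1],None,fx=5.5,fy=5.5,interpolation=cv2.INTER_CUBIC),alpha=1.4))
E
```

```text
time_s: 6.8
eef_pos: [534.7, -12.6, 39.1]
ee_rot: [0.509, 0.525, 0.474, -0.491]
force: [1.5, 0.2, -0.7]
grip_width: 0.69
bay frame: mid [-0.6  1.2  7.4] tiplow [-98.7   1.2  -8.4] farlow [84.8  1.2  4.3] yaw,pitch,roll 0.01 3.96 -0.01 F [ 1.5  0.2 -0.7] t 6.8 j [-0.25  0.54  1.73  0.02  0.81  1.34] g 0.69
at [534.7 -12.6  39.1] axes x,z [ 0.069 -0.002 -0.998] [-0.033 -0.999  0.   ] t 6.8 F [ 1.5  0.2 -0.7] grip 0.69
 mm [ 3.4 -0.9 -0. ] deg 2.0 LIN [0.0113, -0.0031, -0.0001] ROT [0.0005, 0.0003, -0.0684]
at [534.7 -12.6  39.1] axes x,z [ 0.069 -0.002 -0.998] [-0.033 -0.999  0.   ] t 6.8 F [ 1.5  0.2 -0.7] grip 0.69
 mm [ 5.9 -1.5 -0. ] deg 3.4 LIN [0.0198, -0.0048, -0.0001] ROT [0.0005, 0.0003, -0.1172]
```

View pics/s6.png

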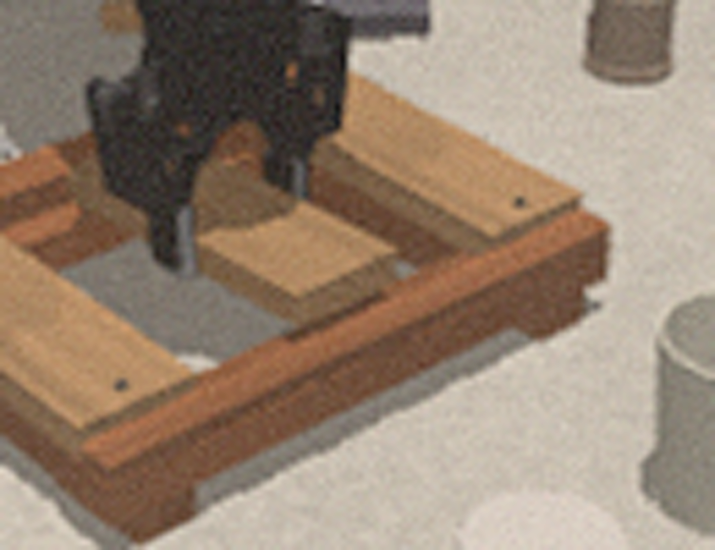

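```bash
python3 -m jog '[{"linear":[0.006,-0.005,0],"rotation":[0,0,-0.034],"grip":50},{"linear":[0.0113,-0.006,0],"rotation":[0,0,-0.068],"grip":50},{"linear":[0.016,-0.007,0],"rotation":[0,0,-0.093],"grip":50},{"linear":[0.0198,-0.007,0],"rotation":[0,0,-0.117],"grip":50},{"linear":[0.0198,-0.007,0],"rotation":[0,0,-0.117],"grip":50},{"linear":[0.0198,-0.007,0],"rotation":[0,0,-0.117],"grip":50}]'
python3 - <<'E'
from h import *
where();go(*slat_pose(-100,-9,0.4,y=1.2))
S=capture("scene")[0];cv2.imwrite("pics/s7.png",cv2.convertScaleAbs(cv2.resize(S[150:250,270:400,::-1],None,fx=5.5,fy=5.5,interpolation=cv2.INTER_CUBIC),alpha=1.4))
E
```

```text
time_s: 7.35
eef_pos: [533.5, -12.7, 33.2]
ee_rot: [0.495, 0.511, 0.488, -0.505]
force: [5.7, -0.7, -0.9]
grip_width: 0.688
bay frame: mid [-0.8  1.1  1.7] tiplow [-99.6   1.1  -8.5] farlow [84.3  1.1 -6.2] yaw,pitch,roll 0.0 0.7 -0.02 F [ 5.7 -0.7 -0.9] t 7.35 j [-0.24  0.57  1.69  0.    0.87  1.36] g 0.688
at [533.5 -12.7  33.2] axes x,z [ 0.012 -0.001 -1.   ] [-0.033 -0.999  0.   ] t 7.35 F [ 5.7 -0.7 -0.9] grip 0.688
 mm [ 1.  -0.4 -0.1] deg 0.3 LIN [0.0035, -0.0014, -0.0005] ROT [0.0, 0.0007, -0.0106]
```

View pics/s7.png

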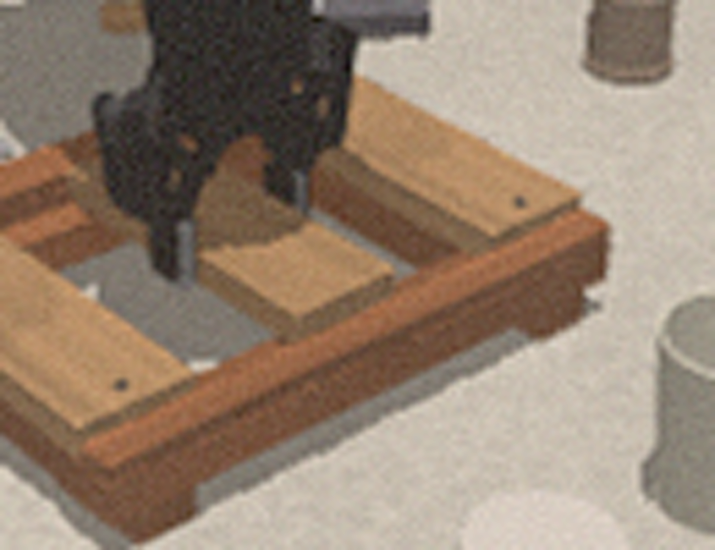

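```bash
python3 -m jog '[{"linear":[0.004,0.003,0],"rotation":[0,0,-0.012],"grip":50},{"linear":[0.007,0.003,0],"rotation":[0,0,-0.018],"grip":50},{"linear":[0.01,0.003,0],"rotation":[0,0,-0.018],"grip":50},{"linear":[0.01,0.003,0],"rotation":[0,0,-0.018],"grip":50}]'
python3 - <<'E'
from h import *
where()
E
```

```text
time_s: 7.73
eef_pos: [533.8, -12.6, 31.4]
ee_rot: [0.492, 0.508, 0.491, -0.508]
force: [-7.5, 1.3, 17.1]
grip_width: 0.69
bay frame: mid [-0.2  1.1 -0.1] tiplow [-99.2   1.1  -9.3] farlow [84.8  1.2 -8.9] yaw,pitch,roll 0.03 0.11 -0.03 F [-7.5  1.3 17.1] t 7.73 j [-0.24  0.58  1.68 -0.    0.88  1.36] g 0.69
```

```bash
python3 -m jog '[{"linear":[-0.003,0,0],"rotation":[0,0,0],"grip":60},{"linear":[-0.005,0,0],"rotation":[0,0,0],"grip":65},{"linear":[-0.005,0,0],"rotation":[0,0,0],"grip":80},{"linear":[-0.005,0,0],"rotation":[0,0,0],"grip":85},{"linear":[-0.005,0,0],"rotation":[0,0,0],"grip":85},{"linear":[-0.005,0,0],"rotation":[0,0,0],"grip":85},{"linear":[-0.005,0,0],"rotation":[0,0,0],"grip":85},{"linear":[-0.005,0,0],"rotation":[0,0,0],"grip":85}]'
python3 - <<'E'
from h import *
where();go([520,120,200],des(0,0,-1))
E
```

```text
time_s: 8.4
eef_pos: [533.8, -12.6, 32.8]
ee_rot: [0.492, 0.508, 0.491, -0.508]
force: [-0.2, 0.1, -0.2]
grip_width: 0.993
bay frame: mid [-0.3  1.1  1.3] tiplow [-99.3   1.1  -7.8] farlow [84.7  1.2 -7.5] yaw,pitch,roll 0.03 0.1 -0.03 F [-0.2  0.1 -0.2] t 8.4 j [-0.24  0.57  1.68 -0.    0.88  1.36] g 0.993
at [533.8 -12.6  32.8] axes x,z [ 0.002 -0.001 -1.   ] [-0.033 -0.999  0.001] t 8.4 F [-0.2  0.1 -0.2] grip 0.993
 mm [-167.3  -17.8 -132. ] deg 1.9 LIN [-0.5576, -0.0594, -0.44] ROT [-0.0653, 0.0012, -0.0034]
```

Lift straight up, then aside to uncover the deck.

```bash
python3 -m jog '[{"linear":[-0.1,0,0],"rotation":[0,0,0],"grip":85},{"linear":[-0.22,0,0],"rotation":[0,0,0],"grip":85},{"linear":[-0.36,0,0],"rotation":[0,0,0],"grip":85},{"linear":[-0.5,-0.1,-0.1],"rotation":[0,0,0],"grip":85},{"linear":[-0.55,-0.2,-0.95],"rotation":[0,0,0],"grip":85},{"linear":[-0.55,-0.2,-0.95],"rotation":[0,0,0],"grip":85},{"linear":[-0.55,-0.2,-0.95],"rotation":[0,0,0],"grip":85},{"linear":[-0.55,-0.2,-0.95],"rotation":[0,0,0],"grip":85},{"linear":[-0.55,-0.2,-0.95],"rotation":[0,0,0],"grip":85},{"linear":[-0.55,-0.2,-0.95],"rotation":[0,0,0],"grip":85},{"linear":[-0.55,-0.2,-0.95],"rotation":[0,0,0],"grip":85},{"linear":[-0.55,-0.2,-0.95],"rotation":[0,0,0],"grip":85},{"linear":[-0.55,-0.2,-0.95],"rotation":[0,0,0],"grip":85},{"linear":[-0.55,-0.2,-0.95],"rotation":[0,0,0],"grip":85}]'
python3 - <<'E'
from h import *
print(cur()[2]["joints"].round(2))
T,d=capture("top");S,ds=capture("scene")
np.savez("pics/top8.npz",p=T,d=d);np.savez("pics/scene8.npz",p=S,d=ds)
sv=lambda im,x0,y0,x1,y1,k:cv2.convertScaleAbs(cv2.resize(im[y0:y1,x0:x1,::-1],None,fx=k,fy=k,interpolation=cv2.INTER_CUBIC),alpha=1.4)
cv2.imwrite("pics/t8.png",sv(T,250,170,370,264,6.4));cv2.imwrite("pics/s8.png",sv(S,235,155,385,245,5.3))
E
```

```text
time_s: 9.57
eef_pos: [482.9, 273.6, 197.3]
ee_rot: [0.492, 0.508, 0.491, -0.508]
force: [0.3, -0.0, -1.1]
grip_width: 0.994
[ 0.31  0.41  1.46 -0.    1.28  1.91]
```

View pics/t8.png

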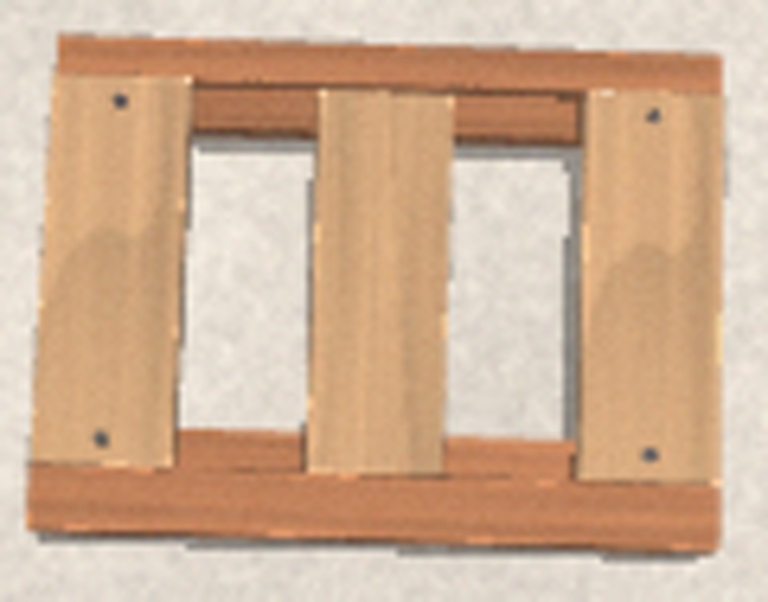

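View pics/s8.png

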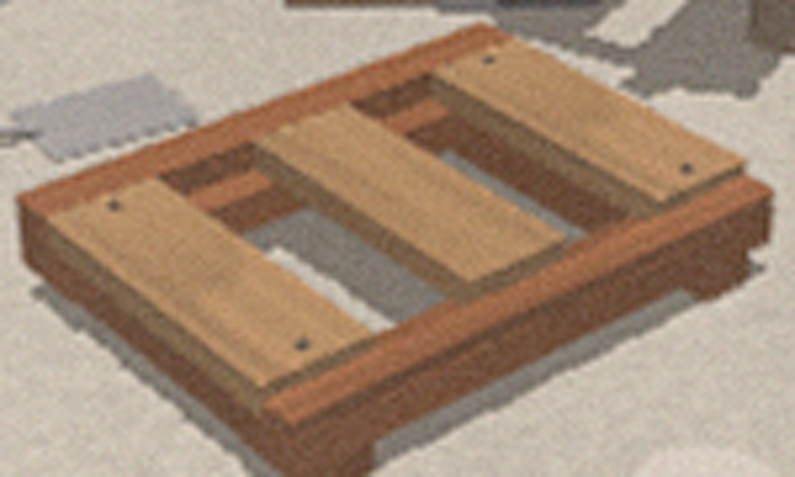

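Run:
```python
from h import *
h=lambda u,v:((u+.5)/7+164.5,(v+.5)/7+164.5)
print("y from eave",plane("top",*h(51,475),48)[1]-24,"y from foot",plane("top",*h(214,482),5)[1]+27)
print("x from top row(eave far)",plane("top",*h(112,414),48)[0]-24,"x near eave",plane("top",*h(105,536),48)[0]+24,"foot near",plane("top",*h(147,548),3)[0]+27)
d=np.load("pics/top8.npz")["d"];P=cloud("top",d).reshape(-1,3);B=Ro.from_euler('z',BY,degrees=True).inv();Q=B.apply(P-BAY)
for nm,y0 in(("L",117),("mid",0),("R",-117)):
    print(nm,[(round(float(np.median(Q[m,2])),1),int(m.sum())) for xx in(-70,-35,0,35,70) for m in[(abs(Q[:,0]-xx)<12)&(abs(Q[:,1]-y0)<24)&(abs(Q[:,2]-9)<25)]])
T=np.load("pics/top8.npz")["p"];f=lambda u,v:((u+.5)/6.4+249.5,(v+.5)/6.4+169.5)
for nm,a,b in(("near",(315,473),(435,475)),("far",(325,90),(445,97)),("L",(318,150),(308,425)),("R",(452,160),(444,435))):
    A,C2,r=edge(T,f(*a),f(*b),half=2);print(nm,[B.apply(plane("top",*q,58)-BAY).round(1)[:2] for q in(A,C2)],round(r,2))
z=np.load("pics/scene8.npz")["p"];cv2.imwrite("pics/s8h.png",cv2.resize(z[100:210,330:450,::-1],None,fx=5,fy=5,interpolation=cv2.INTER_CUBIC))
cv2.imwrite("pics/t8h.png",cv2.resize(T[150:280,130:290,::-1],None,fx=4,fy=4,interpolation=cv2.INTER_CUBIC))
go([480,347,130],des(0,0,-1))
```

```text
y from eave 348.46700358898886 y from foot 347.08308443072065
x from top row(eave far) 479.40357115122254 x near eave 478.31384999005616 foot near 479.7847678204038
L [(9.3, 145), (9.1, 145), (9.4, 140), (9.7, 145), (9.6, 141)]
mid [(9.1, 143), (9.3, 155), (9.1, 139), (9.4, 138), (9.2, 140)]
R [(9.1, 146), (9.0, 156), (9.2, 143), (9.6, 136), (9.5, 141)]
near [array([-88.7,  25.5]), array([-84.9, -26.3])] 0.11
far [array([82.2, 27.3]), array([ 80.6, -26.2])] 0.05
L [array([55.1, 34.5]), array([-66.8,  30.7])] 0.08
R [array([ 52.4, -29.1]), array([-69.4, -30.5])] 0.2
at [483.1 273.2 197.5] axes x,z [ 0.001 -0.001 -1.   ] [-0.034 -0.999  0.001] t 9.67 F [-1.1  0.  -0.6] grip 0.994
 mm [ 67.4  -5.7 -73.7] deg 2.0 LIN [0.2247, -0.0191, -0.2457] ROT [-0.0684, 0.0017, -0.0028]
```

View pics/s8h.png

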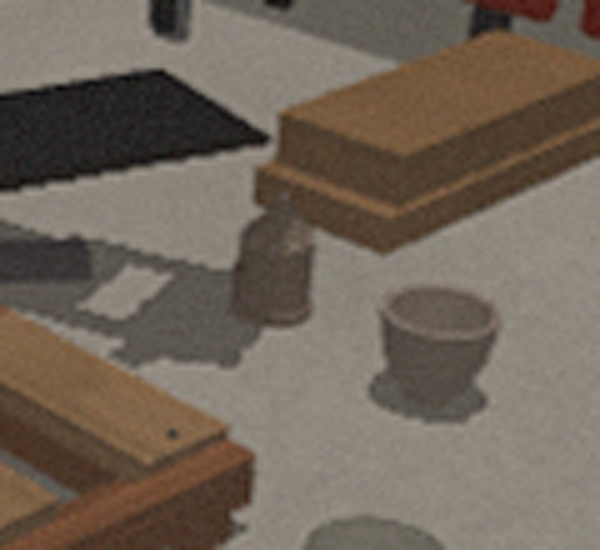

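View pics/t8h.png

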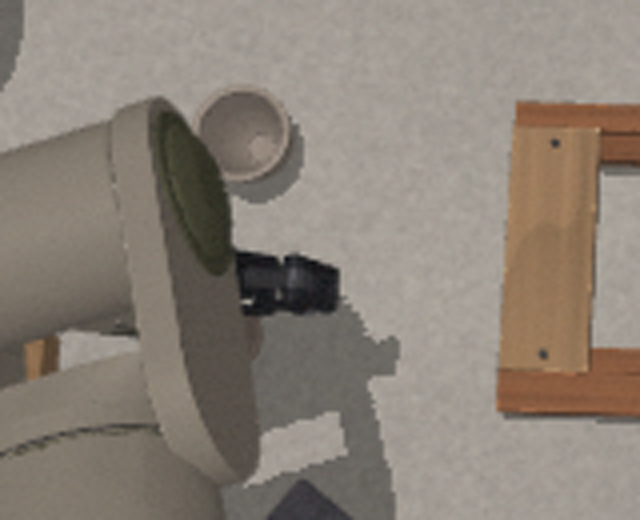

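```bash
python3 -m jog '[{"linear":[0,-0.01,-0.13],"rotation":[-0.034,0,0],"grip":85},{"linear":[0.1,-0.015,-0.248],"rotation":[-0.068,0.0017,-0.003],"grip":85},{"linear":[0.22,-0.017,-0.248],"rotation":[-0.068,0.0017,-0.003],"grip":85},{"linear":[0.22,-0.017,-0.248],"rotation":[-0.068,0.0017,-0.003],"grip":85},{"linear":[0.22,-0.017,-0.248],"rotation":[-0.068,0.0017,-0.003],"grip":85},{"linear":[0.22,-0.017,-0.248],"rotation":[-0.068,0.0017,-0.003],"grip":85}]'
python3 - <<'E'
from h import *
go([479.5,348,11],des(0,0,-1))
S=capture("scene")[0];cv2.imwrite("pics/s9.png",cv2.resize(S[90:200,330:450,::-1],None,fx=5,fy=5,interpolation=cv2.INTER_CUBIC))
E
```

```text
time_s: 10.17
eef_pos: [481.8, 346.8, 133.4]
ee_rot: [0.5, 0.501, 0.499, -0.5]
force: [0.2, -0.6, 0.4]
grip_width: 0.994
at [481.8 346.8 133.4] axes x,z [ 0.002  0.001 -1.   ] [-0.002 -1.    -0.001] t 10.17 F [ 0.2 -0.6  0.4] grip 0.994
 mm [122.4  -2.5  -1.1] deg 0.1 LIN [0.4079, -0.0083, -0.0036] ROT [-0.0034, -0.0014, -0.0037]
```

View pics/s9.png

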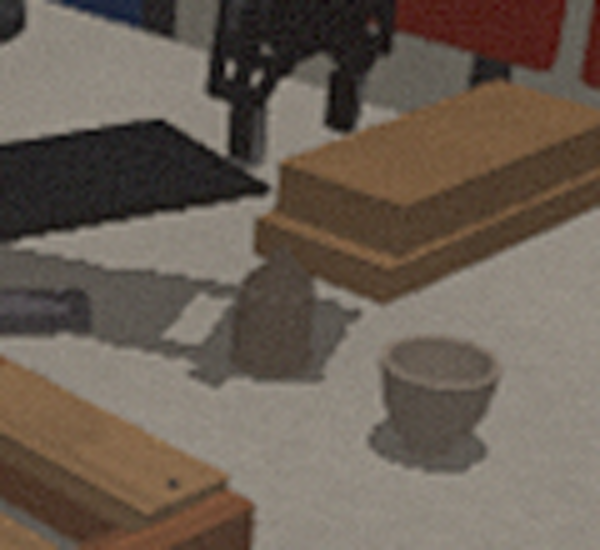

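```bash
python3 - <<'E'
from h import *
for P in([481.8,346.8+42,146],[481.8,346.8-42,146],[479.5,348,76],[479.5,348,0]):print((proj("scene",P)-[330,90])*5)
E
python3 -m jog '[{"linear":[0.1,-0.008,-0.004],"rotation":[0,0,0],"grip":85},{"linear":[0.2,-0.008,-0.004],"rotation":[0,0,0],"grip":85},{"linear":[0.25,-0.008,-0.004],"rotation":[0,0,0],"grip":85},{"linear":[0.25,-0.008,-0.004],"rotation":[0,0,0],"grip":85},{"linear":[0.25,-0.008,-0.004],"rotation":[0,0,0],"grip":85}]'
python3 - <<'E'
from h import *
go([479.5,348,11],des(0,0,-1))
S=capture("scene")[0];cv2.imwrite("pics/s10.png",cv2.resize(S[90:200,330:450,::-1],None,fx=5,fy=5,interpolation=cv2.INTER_CUBIC))
E
```

```text
[333.13766083 129.34848392]
[245.82863582 161.65004451]
[277.77850127 248.92426464]
[266.64608746 356.33402027]
time_s: 10.63
eef_pos: [480.9, 348.0, 60.6]
ee_rot: [0.5, 0.502, 0.499, -0.499]
force: [-0.0, 0.0, 0.3]
grip_width: 0.994
at [480.9 348.   60.6] axes x,z [ 0.005  0.002 -1.   ] [-0.003 -1.    -0.002] t 10.63 F [-0.   0.   0.3] grip 0.994
 mm [49.6 -1.6  0.1] deg 0.3 LIN [0.1654, -0.0053, 0.0003] ROT [-0.0056, -0.0042, -0.0097]
```

View pics/s10.png

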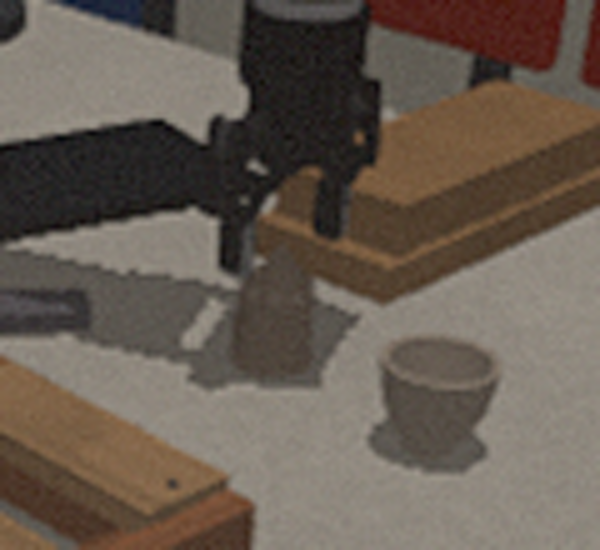

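```bash
python3 -m jog '[{"linear":[0.06,-0.005,0.003],"rotation":[-0.005,-0.004,-0.01],"grip":85},{"linear":[0.12,-0.005,0.003],"rotation":[-0.005,-0.004,-0.01],"grip":85},{"linear":[0.163,-0.005,0.003],"rotation":[-0.005,-0.004,-0.01],"grip":85},{"linear":[0.163,-0.005,0.003],"rotation":[-0.005,-0.004,-0.01],"grip":85},{"linear":[0.163,-0.005,0.003],"rotation":[-0.005,-0.004,-0.01],"grip":85}]'
python3 - <<'E'
from h import *
go([479.5,348,12],des(0,0,-1))
S=capture("scene")[0];cv2.imwrite("pics/s11.png",cv2.resize(S[90:200,330:450,::-1],None,fx=5,fy=5,interpolation=cv2.INTER_CUBIC))
E
```

```text
time_s: 11.1
eef_pos: [480.5, 347.7, 13.3]
ee_rot: [0.5, 0.501, 0.5, -0.499]
force: [0.5, 0.3, 0.5]
grip_width: 0.994
at [480.5 347.7  13.3] axes x,z [ 0.002  0.001 -1.   ] [-0.    -1.    -0.001] t 11.1 F [0.5 0.3 0.5] grip 0.994
 mm [ 1.3 -1.  -0.3] deg 0.1 LIN [0.0043, -0.0034, -0.0012] ROT [-0.0004, -0.0022, -0.0043]
```

View pics/s11.png

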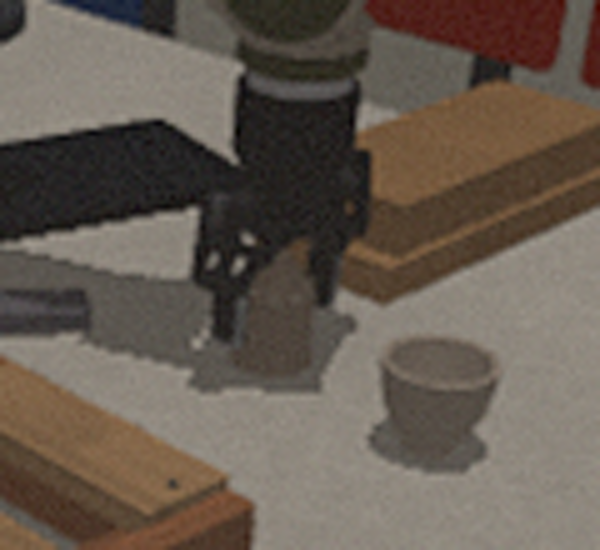

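```bash
python3 -m jog '[{"linear":[0,0,0],"rotation":[0,0,0],"grip":65},{"linear":[0,0,0],"rotation":[0,0,0],"grip":55},{"linear":[0,0,0],"rotation":[0,0,0],"grip":50},{"linear":[0,0,0],"rotation":[0,0,0],"grip":45},{"linear":[0,0,0],"rotation":[0,0,0],"grip":40},{"linear":[0,0,0],"rotation":[0,0,0],"grip":40},{"linear":[0,0,0],"rotation":[0,0,0],"grip":40},{"linear":[0,0,0],"rotation":[0,0,0],"grip":40},{"linear":[0,0,0],"rotation":[0,0,0],"grip":40},{"linear":[0,0,0],"rotation":[0,0,0],"grip":40},{"linear":[0,0,0],"rotation":[0,0,0],"grip":40}]' 40
python3 - <<'E'
from h import *
go([479.5,348,12],des(0,0,-1))
E
```

```text
time_s: 12.07
eef_pos: [481.2, 348.1, 14.9]
ee_rot: [0.501, 0.502, 0.499, -0.498]
force: [-1.2, -0.3, 6.1]
grip_width: 0.547
at [481.2 348.1  14.9] axes x,z [ 0.005  0.002 -1.   ] [-0.    -1.    -0.002] t 12.07 F [-1.2 -0.3  6.1] grip 0.547
 mm [ 2.9 -1.7  0.1] deg 0.3 LIN [0.0095, -0.0058, 0.0005] ROT [-0.0002, -0.0045, -0.009]
```

```bash
python3 -m jog '[{"linear":[-0.05,0,0],"rotation":[0,0,0],"grip":40},{"linear":[-0.15,0,0],"rotation":[0,0,0],"grip":40},{"linear":[-0.28,0,0],"rotation":[0,0,0],"grip":40},{"linear":[-0.4,0,0],"rotation":[0,0,0],"grip":40},{"linear":[-0.45,0,0],"rotation":[0,0,0],"grip":40},{"linear":[-0.45,0,0],"rotation":[0,0,0],"grip":40}]'
python3 - <<'E'
from h import *
go([532.8,-12.7,145],des(0,0,-1))
S=capture("scene")[0];cv2.imwrite("pics/s12.png",cv2.resize(S[60:200,330:450,::-1],None,fx=4,fy=4,interpolation=cv2.INTER_CUBIC))
E
```

```text
time_s: 12.57
eef_pos: [482.0, 348.5, 154.1]
ee_rot: [0.501, 0.504, 0.499, -0.496]
force: [0.8, -0.1, -1.7]
grip_width: 0.548
at [482.  348.5 154.1] axes x,z [ 0.011  0.005 -1.   ] [ 0.    -1.    -0.005] t 12.57 F [ 0.8 -0.1 -1.7] grip 0.548
 mm [  7.7  50.7 361.3] deg 0.7 LIN [0.0257, 0.169, 1.2043] ROT [0.0001, -0.0106, -0.0223]
```

View pics/s12.png

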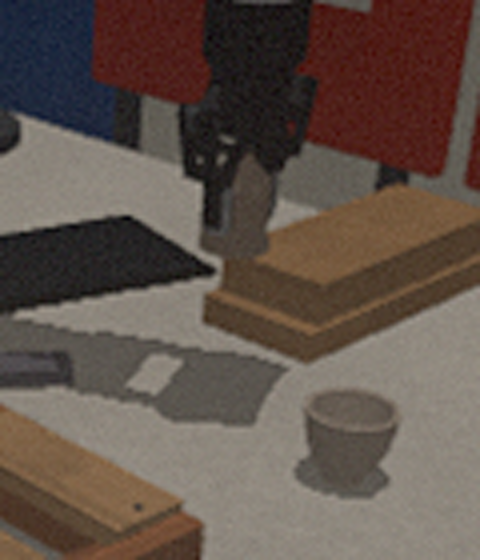

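House is held upright and clear of everything. Carry it over the bay in two moves, accelerating gently.

```bash
python3 -m jog '[{"linear":[0,0.015,0.05],"rotation":[0,0,-0.01],"grip":40},{"linear":[0,0.03,0.14],"rotation":[0,0,-0.02],"grip":40},{"linear":[0,0.06,0.25],"rotation":[0,-0.01,-0.022],"grip":40},{"linear":[0,0.08,0.36],"rotation":[0,-0.01,-0.022],"grip":40},{"linear":[0,0.1,0.47],"rotation":[0,-0.01,-0.022],"grip":40},{"linear":[0,0.12,0.58],"rotation":[0,-0.01,-0.022],"grip":40},{"linear":[0,0.13,0.69],"rotation":[0,-0.01,-0.022],"grip":40},{"linear":[0,0.14,0.8],"rotation":[0,-0.01,-0.022],"grip":40},{"linear":[0,0.15,0.89],"rotation":[0,-0.01,-0.022],"grip":40},{"linear":[0,0.16,0.95],"rotation":[0,-0.01,-0.022],"grip":40},{"linear":[0,0.16,0.95],"rotation":[0,-0.01,-0.022],"grip":40}]'
python3 - <<'E'
from h import *
go([532.8,-12.7,110],des(0,0,-1))
E
```

```text
time_s: 13.53
eef_pos: [528.6, 60.0, 148.4]
ee_rot: [-0.498, -0.499, -0.5, 0.503]
force: [-0.3, -0.9, -1.6]
grip_width: 0.542
at [528.6  60.  148.4] axes x,z [-0.007 -0.002 -1.   ] [-0.004 -1.     0.002] t 13.53 F [-0.3 -0.9 -1.6] grip 0.542
 mm [38.5  4.8 72.6] deg 0.5 LIN [0.1283, 0.016, 0.2421] ROT [-0.0072, 0.0039, 0.0148]
```

```bash
python3 -m jog '[{"linear":[0.02,0.004,0.06],"rotation":[-0.007,0.004,0.015],"grip":40},{"linear":[0.05,0.01,0.14],"rotation":[-0.007,0.004,0.015],"grip":40},{"linear":[0.09,0.016,0.21],"rotation":[-0.007,0.004,0.015],"grip":40},{"linear":[0.11,0.016,0.243],"rotation":[-0.007,0.004,0.015],"grip":40},{"linear":[0.128,0.016,0.243],"rotation":[-0.007,0.004,0.015],"grip":40},{"linear":[0.128,0.016,0.243],"rotation":[-0.007,0.004,0.015],"grip":40}]'
python3 - <<'E'
from h import *
p,R,s=cur()
go([532.8,-12.7,76],des(0,0,-1))
S=capture("scene")[0];cv2.imwrite("pics/s13.png",cv2.resize(S[90:240,240:390,::-1],None,fx=4,fy=4,interpolation=cv2.INTER_CUBIC))
E
```

```text
time_s: 14.03
eef_pos: [531.9, -12.1, 108.4]
ee_rot: [0.499, 0.5, 0.501, -0.501]
force: [0.0, 0.0, -2.0]
grip_width: 0.543
at [531.9 -12.1 108.4] axes x,z [-0.003  0.001 -1.   ] [-0.001 -1.    -0.001] t 14.03 F [ 0.  0. -2.] grip 0.543
 mm [32.4  1.   0.6] deg 0.2 LIN [0.1081, 0.0033, 0.002] ROT [-0.0011, -0.0024, 0.0061]
```

View pics/s13.png

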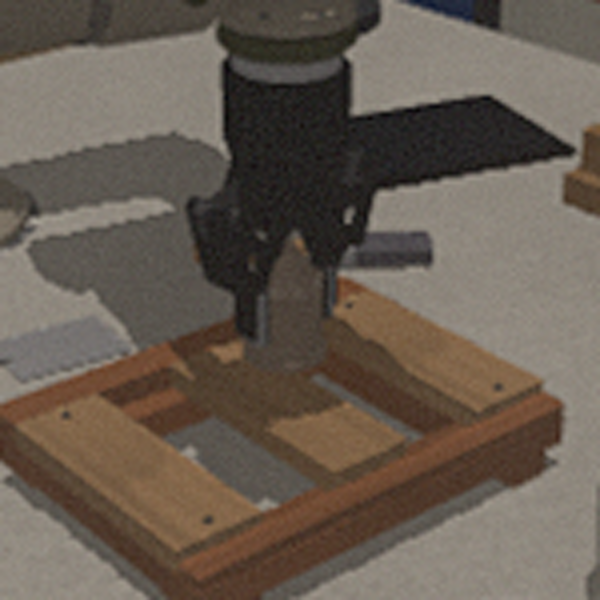

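```bash
python3 -m jog '[{"linear":[0.05,0.0033,0.002],"rotation":[-0.001,-0.007,0.015],"grip":40},{"linear":[0.09,0.0033,0.002],"rotation":[-0.001,-0.007,0.015],"grip":40},{"linear":[0.108,0.0033,0.002],"rotation":[-0.001,-0.007,0.015],"grip":40},{"linear":[0.112,0.0033,0.002],"rotation":[-0.001,-0.007,0.015],"grip":40},{"linear":[0.112,0.0033,0.002],"rotation":[-0.001,-0.007,0.015],"grip":40},{"linear":[0.112,0.0033,0.002],"rotation":[-0.001,-0.007,0.015],"grip":40}]'
python3 - <<'E'
from h import *
go([532.8,-12.7,73],des(0,0,-1))
E
```

```text
time_s: 14.58
eef_pos: [533.7, -12.0, 76.5]
ee_rot: [0.503, 0.501, 0.498, -0.499]
force: [-0.3, -1.0, -1.7]
grip_width: 0.544
at [533.7 -12.   76.5] axes x,z [ 0.007 -0.003 -1.   ] [ 0.001 -1.     0.003] t 14.58 F [-0.3 -1.  -1.7] grip 0.544
 mm [ 3.5 -0.9  0.6] deg 0.4 LIN [0.0117, -0.003, 0.0021] ROT [0.0028, 0.0057, -0.014]
```

```bash
python3 -m jog '[{"linear":[0.005,-0.002,0.002],"rotation":[0,0.008,-0.005],"grip":40},{"linear":[0.008,-0.002,0.002],"rotation":[0,0.008,-0.005],"grip":40},{"linear":[0.011,-0.002,0.002],"rotation":[0,0.008,-0.005],"grip":40},{"linear":[0.014,-0.002,0.002],"rotation":[0,0.008,-0.005],"grip":40},{"linear":[0.014,-0.002,0.002],"rotation":[0,0.008,-0.005],"grip":40}]'
python3 - <<'E'
from h import *
go([532.8,-12.7,73],des(0,0,-1))
E
```

```text
time_s: 15.0
eef_pos: [533.3, -12.8, 72.9]
ee_rot: [0.501, 0.501, 0.499, -0.498]
force: [-2.4, -0.1, 2.7]
grip_width: 0.547
at [533.3 -12.8  72.9] axes x,z [ 0.005  0.001 -1.   ] [ 0.001 -1.    -0.001] t 15.0 F [-2.4 -0.1  2.7] grip 0.547
 mm [-0.1 -0.5 -0.1] deg 0.3 LIN [-0.0005, -0.0015, -0.0002] ROT [0.0026, -0.0019, -0.01]
```

Foot in contact (about 4 N over the carried weight) at the expected height. Open slowly.

```bash
python3 -m jog '[{"linear":[0,0,0],"rotation":[0,0,0],"grip":47},{"linear":[0,0,0],"rotation":[0,0,0],"grip":49},{"linear":[0,0,0],"rotation":[0,0,0],"grip":51},{"linear":[0,0,0],"rotation":[0,0,0],"grip":54},{"linear":[0,0,0],"rotation":[0,0,0],"grip":60},{"linear":[0,0,0],"rotation":[0,0,0],"grip":70},{"linear":[0,0,0],"rotation":[0,0,0],"grip":80},{"linear":[0,0,0],"rotation":[0,0,0],"grip":85},{"linear":[0,0,0],"rotation":[0,0,0],"grip":85},{"linear":[0,0,0],"rotation":[0,0,0],"grip":85},{"linear":[0,0,0],"rotation":[0,0,0],"grip":85}]' 20
python3 - <<'E'
from h import *
go([532.8,-12.7,200],des(0,0,-1))
S=capture("scene")[0];cv2.imwrite("pics/s14.png",cv2.resize(S[90:240,240:390,::-1],None,fx=4,fy=4,interpolation=cv2.INTER_CUBIC))
E
```

```text
time_s: 15.92
eef_pos: [533.3, -12.8, 72.9]
ee_rot: [0.501, 0.501, 0.499, -0.498]
force: [-0.1, 0.2, -0.3]
grip_width: 0.997
at [533.3 -12.8  72.9] axes x,z [ 0.005  0.001 -1.   ] [ 0.001 -1.    -0.001] t 15.92 F [-0.1  0.2 -0.3] grip 0.997
 mm [-127.1    0.2   -0.2] deg 0.3 LIN [-0.4238, 0.0006, -0.0007] ROT [0.0026, -0.0019, -0.0101]
```

View pics/s14.png

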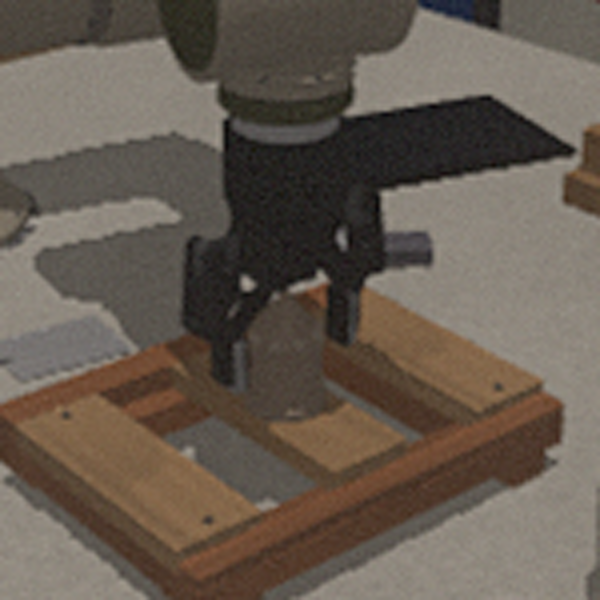

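House stands free between the open fingers. Straight up, then aside.

```bash
python3 -m jog '[{"linear":[-0.06,0,0],"rotation":[0,0,0],"grip":85},{"linear":[-0.15,0,0],"rotation":[0,0,0],"grip":85},{"linear":[-0.26,0,0],"rotation":[0,0,0],"grip":85},{"linear":[-0.38,0,0],"rotation":[0,0,0],"grip":85},{"linear":[-0.48,0,0],"rotation":[0,0,0],"grip":85},{"linear":[-0.5,0,0.1],"rotation":[0,0,0],"grip":85},{"linear":[-0.5,-0.3,0.9],"rotation":[0,0,0],"grip":85},{"linear":[-0.5,-0.3,0.9],"rotation":[0,0,0],"grip":85},{"linear":[-0.5,-0.3,0.9],"rotation":[0,0,0],"grip":85},{"linear":[-0.5,-0.3,0.9],"rotation":[0,0,0],"grip":85},{"linear":[-0.5,-0.3,0.9],"rotation":[0,0,0],"grip":85},{"linear":[-0.5,-0.3,0.9],"rotation":[0,0,0],"grip":85},{"linear":[-0.5,-0.3,0.9],"rotation":[0,0,0],"grip":85},{"linear":[-0.5,-0.3,0.9],"rotation":[0,0,0],"grip":85},{"linear":[-0.5,-0.3,0.9],"rotation":[0,0,0],"grip":85}]'
python3 - <<'E'
from h import *
T,d=capture("top");S,ds=capture("scene")
sv=lambda im,x0,y0,x1,y1,k:cv2.convertScaleAbs(cv2.resize(im[y0:y1,x0:x1,::-1],None,fx=k,fy=k,interpolation=cv2.INTER_CUBIC),alpha=1.4)
cv2.imwrite("pics/t15.png",sv(T,160,110,380,270,3.6));cv2.imwrite("pics/s15.png",sv(S,235,110,445,250,3.6))
P=cloud("top",d).reshape(-1,3);B=Ro.from_euler('z',BY,degrees=True).inv();Q=B.apply(P-BAY)
for nm,y0 in(("L",117),("mid",0),("R",-117)):
    print(nm,[(round(float(np.median(Q[m,2])),1),int(m.sum())) for xx in(-70,-50,50,70) for m in[(abs(Q[:,0]-xx)<12)&(abs(Q[:,1]-y0)<22)&(abs(Q[:,2]-9)<25)]])
m=(abs(Q[:,0])<60)&(abs(Q[:,1])<55)&(Q[:,2]>40);print("house pts bay frame",np.percentile(Q[m],[3,50,97],axis=0).round(1).tolist())
s=sense();print(s["time_s"],s["force"].round(1),s["joints"].round(2))
for a,z,x0,y0,x1,y1 in(("cup",0,268,112,302,150),("pot",0,174,168,210,202)):
    old=np.load("pics/top0.npz")["p"].astype(int);print(a,"mean abs diff",abs(old[y0:y1,x0:x1]-T[y0:y1,x0:x1]).mean().round(2))
E
```

```text
time_s: 17.22
eef_pos: [442.9, -282.7, 222.1]
ee_rot: [0.501, 0.501, 0.499, -0.498]
force: [0.2, 0.8, -0.4]
grip_width: 0.995
L [(9.2, 133), (9.2, 142), (9.1, 137), (9.3, 129)]
mid [(8.9, 132), (9.2, 138), (9.4, 135), (9.2, 125)]
R [(9.2, 134), (9.3, 130), (9.1, 125), (9.5, 122)]
house pts bay frame [[-23.4, -22.2, 45.2], [-4.7, -1.5, 68.6], [18.1, 20.2, 86.6]]
17.3167 [-0.3  1.   0.6] [-0.79  0.32  1.51  0.    1.31  0.78]
cup mean abs diff 3.96
pot mean abs diff 3.9
```

View pics/t15.png

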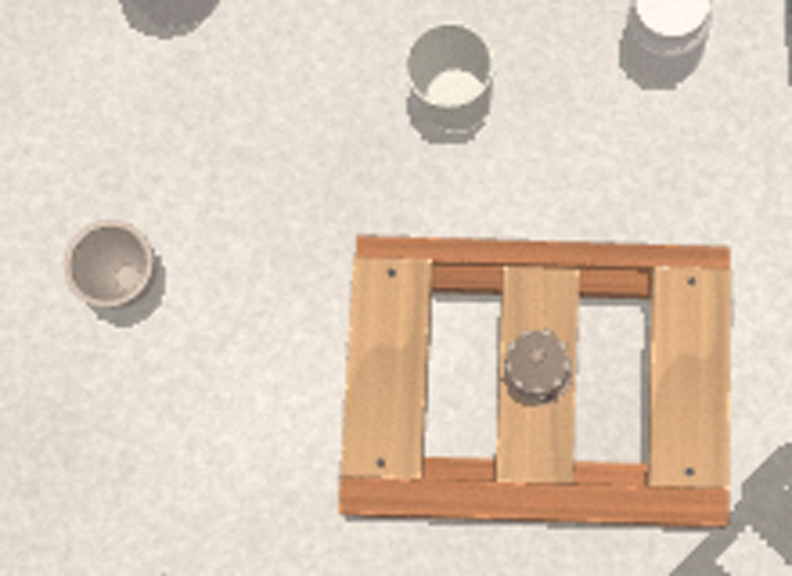

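View pics/s15.png

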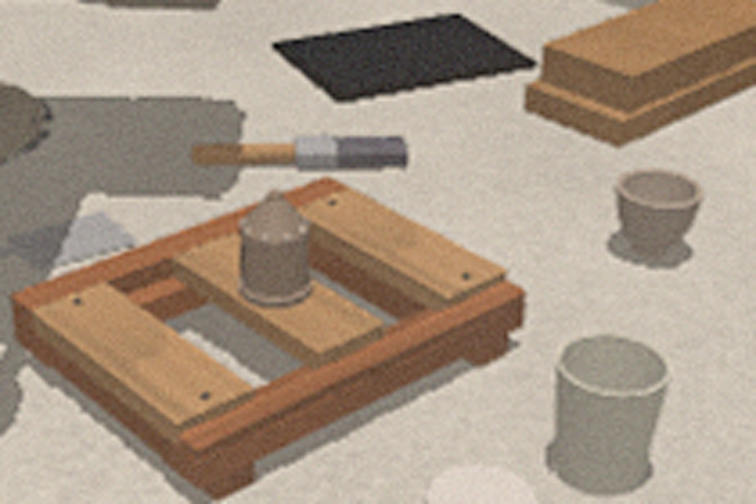

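The house (t15: 537,365; s15: 277,250) stands upright in the middle of the slat. The slat is flat and flush, and the pot and cup have not moved.

```bash
python3 -c "
from rig import finish_job;print(finish_job())"
```

```text
the job is handed in; nothing more can be done
None
```

I fitted the slat into the middle bay and stood the house upright near its middle. I handed the job in at about 17.3 s, with the gripper well clear of everything.

**How it went in:** The tongue went under the lip at 8 to 6° and was pushed in until the shoulder met the lip, at about 6 N. I then lowered the far end inside the kerb, pressing with at most 17 N, and let go. The house was gripped by its wall and set down with about 4 N of contact.

**Last checks:**
- **Slat:** its top is within about 0.5 mm of both neighbours at each end, by depth.
- **House:** the depth points put its centre about 3–5 mm from the bay's centre, and it looks upright in both views.
- **Pot and cup:** they look the same as in the first top picture.
- **Forces:** the wrist force read close to zero after each release.

**Disagreements:**
- The two cameras differed by up to about 7 mm at the robot-side edge of the deck. I relied on the top view there, and the point where the tongue made contact agreed with it to about 1 mm.
- I did not measure the slat's play between lip and kerb. Contact suggests it lies 1–2 mm towards the lip, within the allowed 2 mm.

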